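# Pin the swing-out filter arm into its hinge

## Robot

A 7-joint arm with a two-finger parallel gripper is mounted at the origin on a cart in front of the work surface, level with it; the furniture and walls round the work are solid. World frame = base frame: x ahead of the robot, y to its left, z up, the work surface at z = 0. Lengths are in m, angles in rad, forces in N, time in s.
With the tool pointing down it reaches from about 0.4 to 0.9 m from the base axis. Payload 5.5 kg.
Tool frame: the origin (TCP) lies midway between the tips of the shut fingers; the grasp point (between the pads) lies 19 mm behind it (manip.tcp_to_grasp is the distance from the TCP to the grasp point, in m); x points along the fingers, z is the direction in which the jaws open and shut, and the axes are right-handed (so a half turn about x gives the same grasp; the last joint's range is limited). The gripper opens to 85 mm and grips with 20 to 120 N. Pads are 22 mm wide; open, the fingers measure 114 mm over their backs; the gripper's body (76 mm by 85 mm) begins 54 mm behind the grasp point. The pads swing forward as they close: fully open they stand 13 mm farther back than shut.
Start: joints at [1.529, 0.501, -0.427, 1.55, 0.221, 1.138, -0.21], TCP at [0.195, -0.62, 0.231] pointing down, gripper open.
Joint ranges: [-2.88, 2.88], [-0.31, 2.03], [-1.54, 1.56], [0.2, 2.42], [-1.41, 4.55], [0.19, 2.02], [-2.57, 2.57]. Speed limits (rad/s): [2.57, 2.57, 3.14, 3.14, 3.14, 3.14, 3.14].

## Interface

Orientations are given as a 3x3 rotation matrix whose columns are the frame's x, y, z axes.
In Python, from cell import monitor, vision, ticket, find_in, manip gives the robot as it stands. The module is installed in compiled form; this text tells all that it offers.
- The arm moves only by the tool jog_arm, never from a script. Its argument "motion" is a list of rows, each an object with "delta_rot": the turn, a rotation vector about the tool's x, y, z in rad, a list of three; "slide": the shift along the tool's x, y, z in cm, a list of three; "hand": the opening in per cent of the stroke, from 0 (shut) to 100 (fully open). A call has 1 to 5 rows; each row is the pose to reach, as a shift and turn from the pose commanded when the call began, along the tool's axes at that moment; what a row does not reach only later rows make up. A row lasts 1/12 s, in which the tool goes at most 41.7 mm and 7.16 degrees, less where a joint would pass 70% of its speed; a pose out of reach is approached as far as the arm can. A call with a gripper value outside its range is refused whole. The fingers move at their own pace and stop on an object; the grip force is fixed at half the most. Time passes only in rows, so rows that repeat a pose let the fingers close. It gives the time, the measured TCP pose, the force and the opening at its end, in the units of the state.
- monitor.get_state(): the state, without advancing time (a new reading comes with each control period).
- vision.snapshot(name): name is "scene" or "side" or "wrist"; returns (picture, depth): 420x560x3 uint8, red, green, blue; 420x560 float32, m along the optical axis (not along the pixel's ray), 0 where there is no reading.
- vision.calibration(name): a dict with "camera_matrix" (3x3 intrinsics, pixels), "xyz" and "orientation" of the camera in the world. Camera axes: x right, y down, z forward; pixel columns grow to the right and rows downward; lengths in m; the calibration is good to about 2 mm. The wrist camera is an equidistant fisheye: a pixel r from the principal point sees the ray r / f radians off the axis. A picture is of the moment at which its call begins: read the wrist's pose just before it. calibration takes no time and is no camera call; for the wrist camera it gives the pose at the moment of the call.
- ticket.hand_in(): hands the job in, once; it reports no verdict.
Trained networks look in the newest picture that a camera, given by its name, has taken for a name from the list of things; names that differ only in an ending like _2 or _b are one class to them, and where a whole thing is asked for, a point or a joint stands for the part that bears it (a point fixed in the world has none). Each returns a list of dicts, best first, with "p" (0 to 1); they miss things now and then, are a little off and sometimes report something else, mostly with a low value. They report only what shows in the picture. A call takes as long as a camera call.
- find_in(camera, target): "box" ([left, top, width, height] in pixels, round what is visible of it).
The state is a dict: "time": time; "joint_positions": joint angles; "dq": joint speeds; "tau": joint torques, N m; "tool_pos": TCP position; "ee_rot": TCP orientation; "force": force on the tool from outside, world axes, zero at the start; "ft_torque": the same for the moment, N m; "gripper_width": finger opening in m.
Only numpy, scipy, OpenCV 4.12 (cv2) and the standard library are available. Lean on these libraries where they do the work, as an engineer would, in place of code of your own. Each camera call takes 0.05 s, during which the arm holds its last target.

## Task

Fit the swing-out filter arm to the illuminator's hinge base: lay the arm on the base with its bored eye over the hole in the hinge boss and its green filter over the lamp port, then lay the blue bridge plate over the arm's eye with its screw end resting on the pillar, holes in line. Then take the pivot pin from its wooden stand and pass it down through bridge, arm and boss until its flange sits on the bridge plate. Leave the brown dropper bottle where it stands.

Things in the scene. Friction and masses are not known exactly. Their poses are not given: they have to be found in the camera images.
- hinge_base: Illuminator hinge base, fixed: a black L-shaped plate 12 mm thick. Origin on the vertical pivot axis at the breadboard's top, z up. Long leg along +x (x -29 to 161 mm, y -32 to 32 mm), short leg along +y (to 104 mm); screw heads 4 mm proud. On it stand the hinge boss at the origin, the pillar at y = 74 mm and the round lamp port at x = 130 mm; a socket stub, 34 mm high, ends at x = 182 mm.
- base_bore (a point): Centre of the mouth of the hole in the hinge boss, on the boss's flat top, 40 mm above the breadboard. Boss 44 mm in diameter; hole 17 mm in diameter, 28 mm deep, vertical. Axes as the base's.
- base_port (a point): Centre of the top of the round lamp port (52 mm outer diameter, white diffuser sunk in it), 40 mm above the breadboard, 130 mm from the hole along the base's +x: the rest for the arm's filter ring.
- base_pillar (a point): Centre of the flat top of the pillar (44 x 38 mm), 52 mm above the breadboard, 74 mm from the hole along the base's +y: the rest for the bridge plate's screw end, which lies there level with the top of an arm lying on the boss.
- filter_arm: Loose aluminium filter arm, flat, 12 mm thick, 191 mm long, 160 g, lying on the breadboard. Origin mid-bar, underside; +x points to the filter. Bar 24 mm wide from x = -44 to 37 mm: grip it there across y; it balances near the origin. At -x an eye of 42 mm with a 17 mm through hole; at +x a 56 mm ring with green glass, then a black thumb tab.
- filter_arm_eye (a point): Centre of the hole in the arm's eye, underside; x = -65 mm on the arm.
- filter_arm_filter (a point): Centre of the green filter, at the arm's underside; x = +65 mm on the arm.
- bridge_plate: Loose blue bridge plate, flat, 10 mm thick, 113 mm long, 36 mm wide, 120 g, lying on the breadboard. Origin midway between hole and screw end, underside; +x points to the screw end with two small screw holes. Grip it across y between x = -12 and 50 mm; it balances near x = 0. At -x an eye of 42 mm with a 17 mm through hole. In place its underside is 52 mm above the breadboard.
- bridge_eye (a point): Centre of the hole in the bridge plate, underside; x = -37 mm on the plate.
- bridge_tail (a point): Centre of the bridge plate's screw end, underside; x = +37 mm on the plate; it belongs over the pillar.
- pivot_pin: Loose steel pivot pin, 110 g, 86 mm long, upright in the wooden stand, its flange on the stand's top (52 mm above the breadboard). Origin at the tip, z up along the pin. Shaft 14 mm in diameter, 48 mm long below the flange, the lowest 12 mm tapering to 6 mm; flange 30 mm in diameter, 4 mm thick; above it a black knurled knob 24 mm in diameter, 34 mm tall.
- pin_seat (a point): Underside of the pin's flange, on its axis, 48 mm above the tip. Fully home it lies on the bridge plate, 62 mm above the breadboard.
- pin_knob (a point): Point on the axis of the knob, 72 mm above the tip and 24 mm above the flange's underside: a good height to grip it.
- pin_stand: Fixed wooden stand, 80 x 52 x 52 mm, origin at the centre of its underside; the pin stands in its 17 mm hole at x = -18 mm; two smaller holes beside it are empty.
- dropper_bottle: Brown dropper bottle, 35 mm in diameter, 99 mm tall, loose, a bystander; origin at the centre of its underside.
- breadboard: Fixed optical breadboard, 300 x 600 mm, standing on feet, steel top with a 25 mm grid of holes, on which the work is done. Origin at the centre of its underside; its top is 86 mm above the bench (z = 0.086).

How it is judged:
By the outcome, as a careful person would: the job done as asked, in the order asked, and still so for the second after the job is handed in, with the robot touching nothing.
It also fails if it takes over 70 s, if anything falls off the work surface, if the arm or the gripper's body presses on something with over 40 N, if the wrist force passes 120 N, or if a joint passes its speed limit or range.

## Working session

There is one attempt and no reset: what is moved stays moved. The work goes in short steps, Python scripts to look and compute and a tool call to move; the robot and the scene stay as the last step left them, time stands still between calls to the robot, and variables do not carry over. Pictures are saved under pics/ and viewed, and the job is handed in when it is done.

Besides the shell and the picture viewer there is one more tool, called by a JSON object that holds its "fn" and its "kwargs", one argument or row to a line. jog_arm: Moves the arm, as the interface text tells. Its arguments: {"type":"object","properties":{"motion":{"type":"array"}},"required":["motion"]}

```bash
mkdir -p pics; cat > h.py <<'E'
import numpy as np, cv2
from cell import monitor, vision, ticket, find_in, manip
def snap(n,f):
    p,d=vision.snapshot(n); cv2.imwrite('pics/'+f+'.png',cv2.cvtColor(p,cv2.COLOR_RGB2BGR)); np.save('pics/'+f+'_d.npy',d); return p,d
def cloud(n,d):
    c=vision.calibration(n);K=np.array(c['camera_matrix']);R=np.array(c['orientation']);t=np.array(c['xyz'])
    v,u=np.mgrid[:420,:560]; X=np.stack([(u-K[0,2])/K[0,0]*d,(v-K[1,2])/K[1,1]*d,d],-1)
    P=X@R.T+t; P[d==0]=np.nan; return P
E
python3 - <<'E'
from h import *
s=monitor.get_state(); print(s)
print(manip.tcp_to_grasp)
for n in ['scene','side','wrist']:
    p,d=snap(n,n+'0'); c=vision.calibration(n); print(n,c)
    if n!='wrist':
        for t in ['hinge_base','filter_arm','bridge_plate','pivot_pin','pin_stand','dropper_bottle']:
            print(t,[(np.round(r['box']),round(r['p'],2)) for r in find_in(n,t)[:2]])
print(monitor.get_state()['time'])
E
```

```text
{'time': 0.0, 'joint_positions': array([ 1.52923149,  0.50182329, -0.42675547,  1.55147454,  0.22078608,
        1.13825388, -0.21028701]), 'dq': array([ 0.00026003,  0.0002409 ,  0.00014451, -0.00105688, -0.0022394 ,
       -0.00013447, -0.00173492]), 'tau': array([ 4.22431194e-04, -5.69530964e+01, -5.81607297e+00, -2.80945837e+01,
        1.05718762e-02,  1.21968531e-02,  1.12870157e-05]), 'tool_pos': array([ 0.19478141, -0.61940604,  0.23026135]), 'ee_rot': array([[-5.13523290e-04,  9.53906900e-01,  3.00102253e-01],
       [ 1.84003735e-03,  3.00102686e-01, -9.53905128e-01],
       [-9.99998175e-01,  6.23468529e-05, -1.90933404e-03]]), 'force': array([-0.37655017,  0.79108379,  0.97801273]), 'ft_torque': array([ 0.00637287,  0.01058841, -0.01578837]), 'gripper_width': 0.08557147939416941}
0.0187
scene {'camera_matrix': array([[385.81510629,   0.        , 271.09212958],
       [  0.        , 385.81510629, 200.71912377],
       [  0.        ,   0.        ,   1.        ]]), 'xyz': array([-0.03141224,  0.38573844,  0.64208171]), 'orientation': array([[-0.53257156, -0.53806813,  0.6533
[... 1123 characters left out ...]
,  59.,  12.]), 0.84), (array([258., 174.,  62.,  46.]), 0.31)]
pivot_pin [(array([318., 184.,  16.,  23.]), 0.7), (array([237., 258., 107.,  25.]), 0.35)]
pin_stand [(array([311., 195.,  31.,  36.]), 0.62)]
dropper_bottle [(array([191., 239.,  23.,  63.]), 0.73)]
wrist {'camera_matrix': array([[325.1922621 ,   0.        , 279.88107051],
       [  0.        , 325.1922621 , 199.46828937],
       [  0.        ,   0.        ,   1.        ]]), 'xyz': array([ 0.25970042, -0.59981819,  0.37262256]), 'orientation': array([[ 3.00251033e-01, -9.20065056e-01, -2.51653751e-01],
       [-9.53860215e-01, -2.89589637e-01, -7.93002655e-02],
       [ 8.50846774e-05,  2.63852488e-01, -9.64563040e-01]])}
0.75
```

View pics/scene0.png

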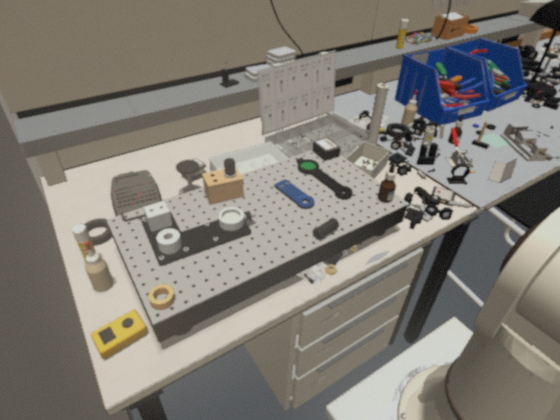

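View pics/side0.png

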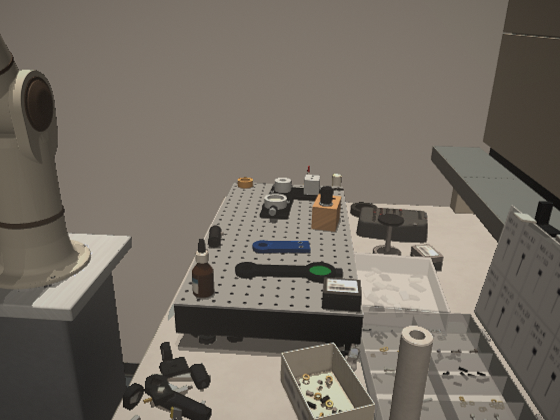

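View pics/wrist0.png

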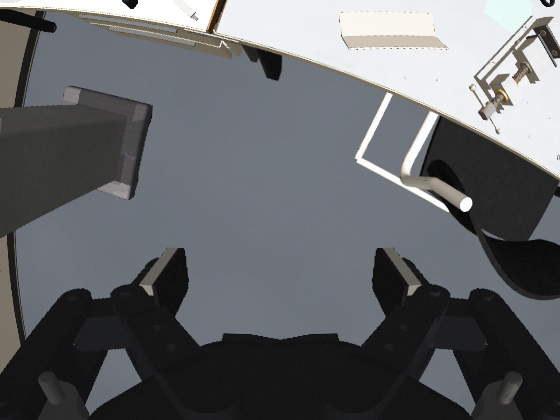

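The scene picture shows the base at about (195,235) with boss (168,240), pillar (158,213) and port (231,218). The pin stand is at (223,185), the bridge at (295,193), the arm with its eye at (342,190) and filter at (308,167), and the bottle at (387,190). Next I'll measure these coarsely.

```bash
python3 - <<'E'
from h import *
d=np.load('pics/scene0_d.npy'); P=cloud('scene',d)
def at(u,v,r=1):
    q=P[v-r:v+r+1,u-r:u+r+1].reshape(-1,3); return np.round(np.nanmedian(q,0),3)
for n,u,v in [('boss',168,235),('port',231,214),('pillar',156,210),('standtop',213,178),('knob',230,161),('bridge mid',295,192),('br a',281,184),('br b',309,202),('filter',308,166),('eye',344,191),('bar',325,178),('bottle',388,168),('board',250,240),('cyl',325,228)]: print(n,at(u,v))
d=np.load('pics/side0_d.npy'); P=cloud('side',d)
for n,u,v in [('boss',283,180),('port',275,199),('pillar',312,178),('standtop',326,199),('knob',326,188),('bridge',282,246),('brEye',263,246),('filter',320,271),('eye',245,270),('bar',285,270),('bottle',201,245),('board',290,230)]: print(n,at(u,v))
E
python3 - <<'E'
import cv2
a=cv2.imread('pics/scene0.png')[140:290,110:410]; cv2.imwrite('pics/sc0z.png',cv2.resize(a,None,fx=2.6,fy=2.6,interpolation=cv2.INTER_CUBIC))
a=cv2.imread('pics/side0.png')[160:310,170:380]; cv2.imwrite('pics/si0z.png',cv2.resize(a,None,fx=3.8,fy=3.8,interpolation=cv2.INTER_CUBIC))
E
```

```text
boss [0.524 0.263 0.122]
port [0.517 0.13  0.12 ]
pillar [0.585 0.262 0.139]
standtop [0.625 0.117 0.14 ]
knob [0.613 0.078 0.178]
bridge mid [ 0.53  -0.042  0.098]
br a [ 0.577 -0.033  0.097]
br b [ 0.486 -0.049  0.098]
filter [ 0.605 -0.134  0.095]
eye [ 0.483 -0.15   0.091]
bar [ 0.539 -0.136  0.099]
bottle [ 0.584 -0.421  0.003]
board [0.46  0.118 0.087]
cyl [ 0.391 -0.018  0.109]
boss [0.517 0.272 0.125]
port [0.506 0.146 0.118]
pillar [0.59  0.253 0.138]
standtop [0.62  0.064 0.154]
knob [0.619 0.072 0.176]
bridge [ 0.535 -0.049  0.096]
brEye [ 0.497 -0.039  0.09 ]
filter [ 0.608 -0.135  0.093]
eye [ 0.476 -0.154  0.097]
bar [ 0.547 -0.148  0.098]
bottle [ 0.417 -0.22   0.176]
board [0.546 0.049 0.086]
```

View pics/sc0z.png

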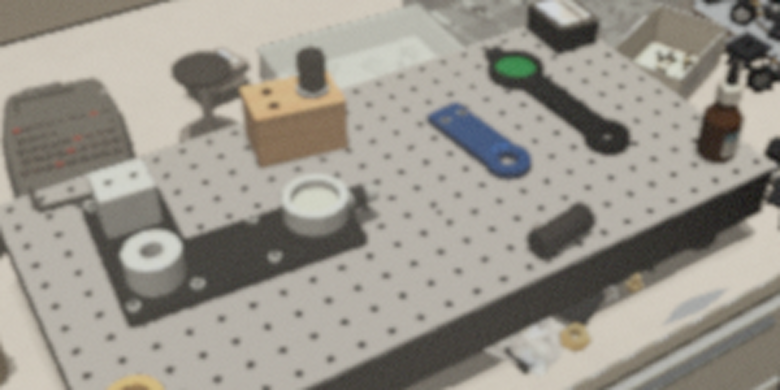

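View pics/si0z.png

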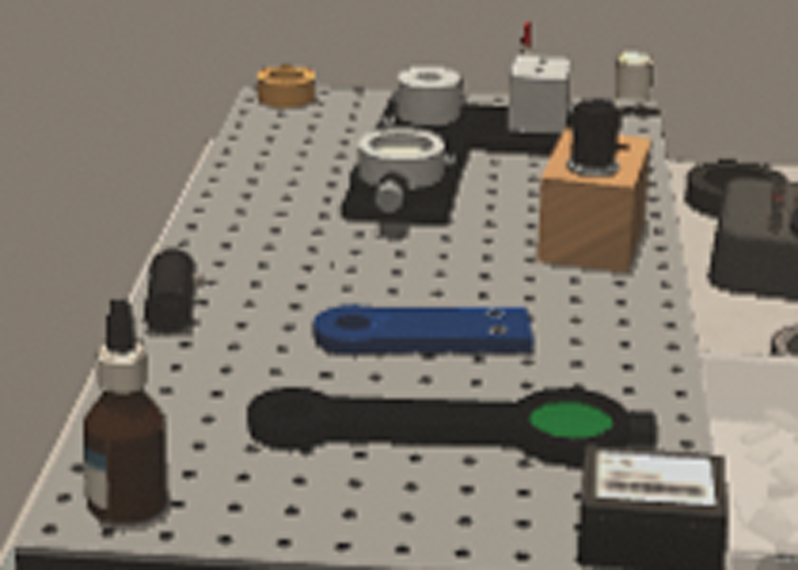

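```bash
cat >> h.py <<'E'
from scipy.spatial.transform import Rotation as Ro
def Rdown(deg):
    a=np.radians(deg); z=np.array([np.cos(a),np.sin(a),0]); x=np.array([0,0,-1.]); return np.stack([x,np.cross(z,x),z],1)
def plan(p,deg,s=None):
    s=s or monitor.get_state(); R=np.array(s['ee_rot']); dp=R.T@(np.array(p)-s['tool_pos'])*100
    rv=Ro.from_matrix(R.T@Rdown(deg)).as_rotvec()
    print('slide',np.round(dp,2).tolist(),'rot',np.round(rv,3).tolist(),'dist cm',round(np.linalg.norm(dp),1),'deg',round(np.degrees(np.linalg.norm(rv)),1))
def st():
    s=monitor.get_state(); z=s['ee_rot'][:,2]
    print('t',round(s['time'],2),'p',np.round(s['tool_pos'],4),'zang',round(np.degrees(np.arctan2(z[1],z[0])),2),'tilt',np.round(s['ee_rot'][:,0],3),'F',np.round(s['force'],1),'w',round(s['gripper_width'],4),'q',np.round(s['joint_positions'],2)); return s
def px2w(uv,z,c=None):
    c=c or vision.calibration('wrist');K=np.array(c['camera_matrix']);R=np.array(c['orientation']);t=np.array(c['xyz'])
    uv=np.atleast_2d(uv).astype(float); x=(uv-K[:2,2])/K[0,0]; r=np.linalg.norm(x,axis=1,keepdims=True)+1e-9
    ray=np.hstack([x/r*np.sin(r),np.cos(r)])@R.T
    return t+ray*((z-t[2])/ray[:,2:3])
def w2px(P,c=None):
    c=c or vision.calibration('wrist');K=np.array(c['camera_matrix']);R=np.array(c['orientation']);t=np.array(c['xyz'])
    X=(np.atleast_2d(P)-t)@R; rho=np.linalg.norm(X[:,:2],axis=1,keepdims=True)+1e-9; th=np.arctan2(rho,X[:,2:3])
    return K[:2,2]+K[0,0]*th*X[:,:2]/rho
E
python3 -c "
from h import *
s=st(); plan([0.49,-0.11,0.27],-82)"
```

```text
t 0.75 p [ 0.1951 -0.62    0.2313] zang -72.53 tilt [ 0. -0. -1.] F [ 0.3 -0.8  0.3] w 0.0855 q [ 1.53  0.5  -0.43  1.55  0.22  1.14 -0.21]
slide [-3.87, 43.44, -39.8] rot [0.165, 0.0, -0.0] dist cm 59.0 deg 9.5
```

{"fn": "jog_arm", "kwargs": {
  "motion": [
    {"delta_rot": [0,0,0],"slide": [-4,0,0],"hand": 100},
    {"delta_rot": [0.16,0,0],"slide": [-4,43.4,-39.8],"hand": 70},
    {"delta_rot": [0.16,0,0],"slide": [-4,43.4,-39.8],"hand": 70},
    {"delta_rot": [0.16,0,0],"slide": [-4,43.4,-39.8],"hand": 70},
    {"delta_rot": [0.16,0,0],"slide": [-4,43.4,-39.8],"hand": 70}
  ]
}}

```text
time: 1.17
tool_pos: [0.2792, -0.4742, 0.2716]
ee_rot: [[0.0, 0.99, 0.144], [-0.001, 0.144, -0.99], [-1.0, 0.0, 0.001]]
force: [1.0, -0.3, 0.7]
gripper_width: 0.0603
```

```bash
python3 -c "
from h import *
s=st(); plan([0.49,-0.11,0.27],-82)"
```

```text
t 1.17 p [ 0.2792 -0.4742  0.2716] zang -81.75 tilt [ 0.    -0.001 -1.   ] F [ 1.  -0.3  0.7] w 0.0603 q [ 1.39  0.29 -0.48  1.76  0.14  1.13 -0.56]
slide [0.14, 26.09, -33.02] rot [0.004, 0.001, -0.0] dist cm 42.1 deg 0.3
```

{"fn": "jog_arm", "kwargs": {
  "motion": [
    {"delta_rot": [0,0,0],"slide": [0,26.1,-33],"hand": 60},
    {"delta_rot": [0,0,0],"slide": [0,26.1,-33],"hand": 60},
    {"delta_rot": [0,0,0],"slide": [0,26.1,-33],"hand": 60},
    {"delta_rot": [0,0,0],"slide": [0,26.1,-33],"hand": 60},
    {"delta_rot": [0,0,0],"slide": [0,26.1,-33],"hand": 60}
  ]
}}

```text
time: 1.58
tool_pos: [0.3834, -0.2936, 0.2717]
ee_rot: [[0.0, 0.99, 0.144], [-0.001, 0.144, -0.99], [-1.0, 0.0, 0.001]]
force: [0.5, -0.4, -0.9]
gripper_width: 0.0511
```

```bash
python3 -c "
from h import *
s=st(); plan([0.49,-0.11,0.27],-82)"
```

```text
t 1.58 p [ 0.3834 -0.2936  0.2717] zang -81.71 tilt [ 0.    -0.001 -1.   ] F [ 0.5 -0.4 -0.9] w 0.0511 q [ 1.15  0.17 -0.62  1.91  0.11  1.1  -0.93]
slide [0.16, 13.19, -16.63] rot [0.005, 0.001, -0.0] dist cm 21.2 deg 0.3
```

{"fn": "jog_arm", "kwargs": {
  "motion": [
    {"delta_rot": [0,0,0],"slide": [0,13.2,-16.6],"hand": 60},
    {"delta_rot": [0,0,0],"slide": [0,13.2,-16.6],"hand": 60},
    {"delta_rot": [0,0,0],"slide": [0,13.2,-16.6],"hand": 60},
    {"delta_rot": [0,0,0],"slide": [0,13.2,-16.6],"hand": 60},
    {"delta_rot": [0,0,0],"slide": [0,13.2,-16.6],"hand": 60}
  ]
}}

```text
time: 2.0
tool_pos: [0.4883, -0.1136, 0.2718]
ee_rot: [[0.001, 0.99, 0.144], [-0.001, 0.144, -0.99], [-1.0, 0.001, 0.001]]
force: [0.7, 0.1, 0.2]
gripper_width: 0.0515
```

{"fn": "jog_arm", "kwargs": {
  "motion": [
    {"delta_rot": [0,0,0],"slide": [0,0,0],"hand": 60},
    {"delta_rot": [0,0,0],"slide": [0,0,0],"hand": 60}
  ]
}}

```text
time: 2.17
tool_pos: [0.4887, -0.112, 0.2717]
ee_rot: [[0.001, 0.989, 0.151], [0.001, 0.151, -0.989], [-1.0, 0.001, -0.001]]
force: [-0.1, -0.8, -0.5]
gripper_width: 0.0514
```

```bash
python3 -c "
from h import *
s=st(); snap('wrist','w1'); 
for t in ['filter_arm','filter_arm_eye','filter_arm_filter','bridge_plate','bridge_eye','bridge_tail']:
    print(t,[(np.round(r['box'],1),round(r['p'],2)) for r in find_in('wrist',t)[:2]])
import pickle; pickle.dump(vision.calibration('wrist'),open('w1.pkl','wb'))"
```

```text
t 2.17 p [ 0.4887 -0.112   0.2717] zang -81.31 tilt [ 0.001  0.001 -1.   ] F [-0.1 -0.8 -0.5] w 0.0514 q [ 0.83  0.23 -0.76  1.86  0.17  1.12 -1.41]
filter_arm [(array([290. ,  25. ,  63.6, 188.9]), 0.71)]
filter_arm_eye [(array([291.3,  26.8,  59.3, 187.6]), 0.93)]
filter_arm_filter [(array([288.1,  25.6,  64.6, 182.7]), 0.9)]
bridge_plate [(array([194.6,  72.2,  44.1, 110.9]), 0.76)]
bridge_eye [(array([196.6,  68. ,  41.9, 114.3]), 0.72)]
bridge_tail [(array([194.8,  71.9,  42.1, 111.2]), 0.58)]
```

View pics/w1.png

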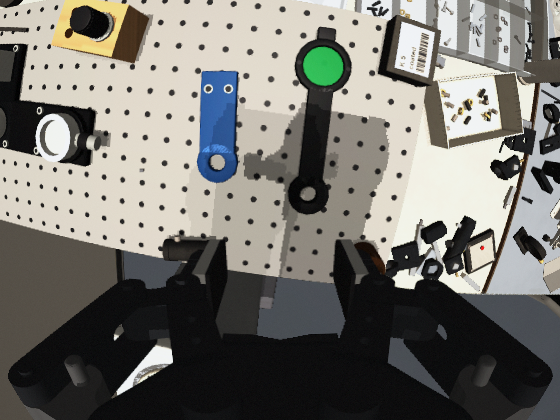

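The wrist picture shows the arm's eye hole at about (308,194) and its green filter at (324,67). The bridge hole is at (217,162), with its screw holes at (208,89) and (228,89).

```bash
python3 - <<'E'
from h import *
import pickle
c=pickle.load(open('w1.pkl','rb'))
im=cv2.imread('pics/w1.png'); hsv=cv2.cvtColor(im,cv2.COLOR_BGR2HSV); g=cv2.cvtColor(im,cv2.COLOR_BGR2GRAY)
def cen(m,box):
    x,y,w,h=box; mm=np.zeros_like(m); mm[y:y+h,x:x+w]=m[y:y+h,x:x+w]; n,l,s,ce=cv2.connectedComponentsWithStats(mm.astype(np.uint8)); i=1+np.argmax(s[1:,4]); return ce[i],s[i]
gr=cen((hsv[...,0]>45)&(hsv[...,0]<85)&(hsv[...,1]>120),(280,20,90,90)); print('green',gr)
eye=cen(g>70,(300,186,17,17)); print('eye',eye)
hb=cen((hsv[...,1]<90),(208,153,19,19)); print('brhole',hb)
F=px2w(gr[0],0.097,c)[0]; E=px2w(eye[0],0.097,c)[0]; d=F-E; print('filter',F,'eye',E,np.linalg.norm(d),np.degrees(np.arctan2(d[1],d[0])),'mid',(E+F)/2)
B=px2w(hb[0],0.095,c)[0]; S=px2w([[208.3,89],[228,89]],0.096,c).mean(0); d=S-B; print('brhole',B,'screw',S,np.linalg.norm(d),np.degrees(np.arctan2(d[1],d[0])))
cv2.imwrite('pics/w1z.png',cv2.resize(im[20:220,180:370],None,fx=3,fy=3,interpolation=cv2.INTER_CUBIC))
# base rough
print('port',px2w([[57,137]],0.126,c), 'knob',px2w([[90,20]],0.176,c))
E
```

```text
green (array([322.90191571,  65.72413793]), array([ 303,   46,   41,   41, 1305], dtype=int32))
eye (array([307.5       , 193.47468354]), array([300, 187,  16,  14, 158], dtype=int32))
brhole (array([216.91878173, 161.75634518]), array([209, 154,  16,  16, 197], dtype=int32))
filter [ 0.60592347 -0.14147947  0.097     ] eye [ 0.47861402 -0.14604252  0.097     ] 0.1273912021598375 2.0527276523726794 mid [ 0.54226874 -0.14376099  0.097     ]
brhole [ 0.49769732 -0.0518643   0.095     ] screw [ 0.56960776 -0.04458     0.096     ] 0.07228535769562214 5.784147859387706
port [[0.51026059 0.1207515  0.126     ]] knob [[0.6180013  0.05808241 0.176     ]]
```

View pics/w1z.png

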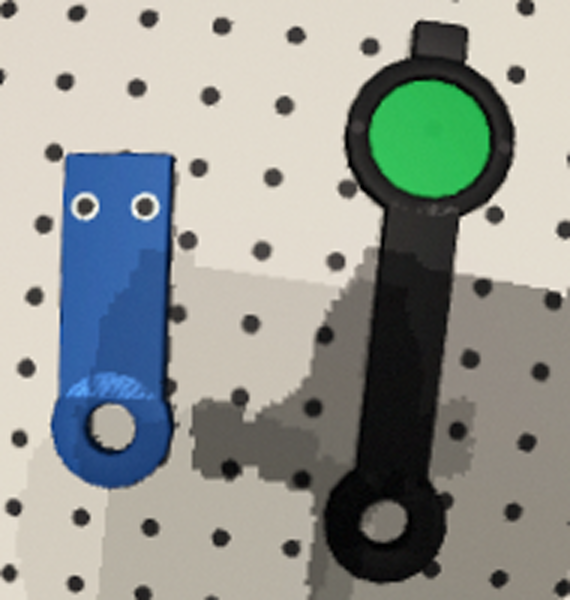

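```bash
cat > grid.py <<'E'
from h import *
def gridfit(f,c,ztop=0.086,box=(0,0,560,260)):
    im=cv2.imread(f); g=cv2.cvtColor(im,cv2.COLOR_BGR2GRAY)
    bh=cv2.morphologyEx(g,cv2.MORPH_BLACKHAT,np.ones((11,11)))
    n,l,s,ce=cv2.connectedComponentsWithStats((bh>40).astype(np.uint8))
    ok=(s[:,4]>9)&(s[:,4]<60)&(np.abs(s[:,2]-s[:,3])<4)&(ce[:,1]<box[3])
    w=px2w(ce[ok],ztop,c)[:,:2]
    m=(np.hypot(w[:,0]-0.53,w[:,1]-w[:,1].mean())<0.25); w=w[m]
    best=None
    for sc in np.linspace(0.94,1.06,61):
        for a in np.radians(np.arange(-8,8,0.1)):
            R=np.array([[np.cos(a),np.sin(a)],[-np.sin(a),np.cos(a)]]); q=(w@R.T)/(0.025*sc)
            v=np.abs(np.exp(2j*np.pi*q).mean(0)).sum()
            if best is None or v>best[0]: best=(v,sc,np.degrees(a))
    return best,len(w)
E
python3 - <<'E'
from grid import *; import pickle
c=pickle.load(open('w1.pkl','rb')); print(gridfit('pics/w1.png',c))
d=np.load('pics/w1_d.npy')
# depth check vs plane z .086
K=c['camera_matrix'];R=np.array(c['orientation'])
for u,v in [(265,70),(265,140),(160,180),(380,90)]:
    P=px2w([[u,v]],0.086,c)[0]; print(u,v,d[v,u],((P-c['xyz'])@R)[2])
E
```

```text
((np.float64(1.8214254288078693), np.float64(0.994), np.float64(-0.5000000000000266)), 166)
265 70 0.3056034 0.30354358850882096
265 140 0.32374105 0.32220501018053643
160 180 0.33499324 0.3327654323376655
380 90 0.3097205 0.3080352897490093
```

```bash
python3 -c "
from h import *
s=st(); plan([0.542,-0.1445,0.135],-88)"
```

```text
t 2.52 p [ 0.487  -0.1168  0.2713] zang -81.86 tilt [-0. -0. -1.] F [0.4 0.6 0.5] w 0.0512 q [ 0.84  0.23 -0.75  1.86  0.17  1.12 -1.41]
slide [13.63, 5.05, 3.51] rot [0.107, 0.0, 0.0] dist cm 15.0 deg 6.1
```

The arm was still settling when I read the calibration, so I'll take the picture again with a matched pose.

```bash
cat >> h.py <<'E'
import pickle
def wsnap(f):
    c=vision.calibration('wrist'); s=st(); p,d=snap('wrist',f); pickle.dump(c,open('pics/'+f+'.pkl','wb'))
    c2=vision.calibration('wrist'); print('cal drift mm',np.round((c2['xyz']-c['xyz'])*1000,2)); return cv2.cvtColor(p,cv2.COLOR_RGB2BGR),d,c
def cen(m,box):
    x,y,w,h=box; mm=np.zeros(m.shape,np.uint8); mm[y:y+h,x:x+w]=m[y:y+h,x:x+w]; n,l,s,ce=cv2.connectedComponentsWithStats(mm); i=1+np.argmax(s[1:,4]); return ce[i],s[i]
E
python3 - <<'E'
from grid import *
im,d,c=wsnap('w2'); c['xyz']=c['xyz']+[0,0,0.0018]
print(gridfit('pics/w2.png',c))
hsv=cv2.cvtColor(im,cv2.COLOR_BGR2HSV); g=cv2.cvtColor(im,cv2.COLOR_BGR2GRAY)
gr=cen((hsv[...,0]>45)&(hsv[...,0]<85)&(hsv[...,1]>120),(260,10,120,110)); print('green',gr)
eye=w2px([[0.479,-0.146,0.096]],c)[0]; u,v=eye.astype(int); eye=cen(g>70,(u-12,v-12,26,26)); print('eye',eye)
bb=cen((hsv[...,0]>95)&(hsv[...,0]<125)&(hsv[...,1]>120),(150,40,120,170)); print('blue',bb)
x,y,w,h,_=bb[1]
hb=cen((hsv[...,1]<90),(int(x)+11,int(y+h)-30,20,20)); print('brhole',hb)
F=px2w(gr[0],0.094,c)[0]; E=px2w(eye[0],0.094,c)[0]; dd=F-E; print('filter',F,'eye',E,np.linalg.norm(dd),np.degrees(np.arctan2(dd[1],dd[0])),'mid',(E+F)/2)
B=px2w(hb[0],0.093,c)[0]; print('brhole',B)
cv2.imwrite('pics/w2z.png',cv2.resize(im[20:220,180:370],None,fx=3,fy=3,interpolation=cv2.INTER_CUBIC))
st(); plan([(E+F)[0]/2,(E+F)[1]/2,0.135],np.degrees(np.arctan2(dd[1],dd[0]))-90)
E
```

```text
t 2.52 p [ 0.487  -0.1168  0.2713] zang -81.86 tilt [-0. -0. -1.] F [0.4 0.6 0.5] w 0.0512 q [ 0.84  0.23 -0.75  1.86  0.17  1.12 -1.41]
cal drift mm [0.08 0.27 0.04]
((np.float64(1.7983515216225907), np.float64(1.002), np.float64(-2.842170943040401e-14)), 164)
green (array([316.97781178,  62.489671  ]), array([ 297,   43,   42,   40, 1307], dtype=int32))
eye (array([303.36477987, 190.89308176]), array([296, 185,  15,  13, 159], dtype=int32))
blue (array([212.58269504, 123.13021277]), array([ 193,   69,   40,  112, 3525], dtype=int32))
brhole (array([212.09183673, 159.8877551 ]), array([205, 152,  16,  16, 196], dtype=int32))
filter [ 0.60893316 -0.13581146  0.094     ] eye [ 0.47953593 -0.14201719  0.094     ] 0.12954595576467118 2.745729263409596 mid [ 0.54423455 -0.13891433  0.094     ]
brhole [ 0.49829654 -0.04603793  0.093     ]
t 2.57 p [ 0.4871 -0.1166  0.2713] zang -81.84 tilt [-0. -0. -1.] F [ 0.1  0.1 -0.3] w 0.0516 q [ 0.84  0.23 -0.75  1.86  0.17  1.12 -1.41]
slide [13.63, 5.34, 3.02] rot [0.095, 0.0, 0.0] dist cm 14.9 deg 5.4
```

{"fn": "jog_arm", "kwargs": {
  "motion": [
    {"delta_rot": [0.095,0,0],"slide": [0,5.3,3.0],"hand": 58},
    {"delta_rot": [0.095,0,0],"slide": [5,5.3,3.0],"hand": 58},
    {"delta_rot": [0.095,0,0],"slide": [13.6,5.3,3.0],"hand": 58},
    {"delta_rot": [0.095,0,0],"slide": [13.6,5.3,3.0],"hand": 58},
    {"delta_rot": [0.095,0,0],"slide": [13.6,5.3,3.0],"hand": 58}
  ]
}}

```text
time: 2.98
tool_pos: [0.5403, -0.1377, 0.1296]
ee_rot: [[-0.008, 0.999, 0.048], [0.003, 0.048, -0.999], [-1.0, -0.008, -0.003]]
force: [-1.9, -0.7, 0.2]
gripper_width: 0.0492
```

{"fn": "jog_arm", "kwargs": {
  "motion": [
    {"delta_rot": [0,0,0],"slide": [0,0,0],"hand": 58},
    {"delta_rot": [0,0,0],"slide": [0,0,0],"hand": 58},
    {"delta_rot": [0,0,0],"slide": [0,0,0],"hand": 58}
  ]
}}

```text
time: 3.23
tool_pos: [0.5461, -0.1375, 0.1378]
ee_rot: [[0.004, 0.999, 0.05], [-0.001, 0.05, -0.999], [-1.0, 0.004, 0.001]]
force: [-0.1, -0.6, -0.1]
gripper_width: 0.0496
```

```bash
python3 -c "
from h import *
wsnap('w3'); plan([0.5442,-0.1389,0.087],-87.25)"
```

```text
t 3.23 p [ 0.5461 -0.1375  0.1378] zang -87.15 tilt [ 0.004 -0.001 -1.   ] F [-0.1 -0.6 -0.1] w 0.0496 q [ 0.7   0.51 -0.65  1.85  0.38  0.91 -1.64]
cal drift mm [ 0.12 -0.05  0.4 ]
slide [5.12, -0.24, 0.11] rot [0.002, 0.002, -0.004] dist cm 5.1 deg 0.3
```

View pics/w3.png

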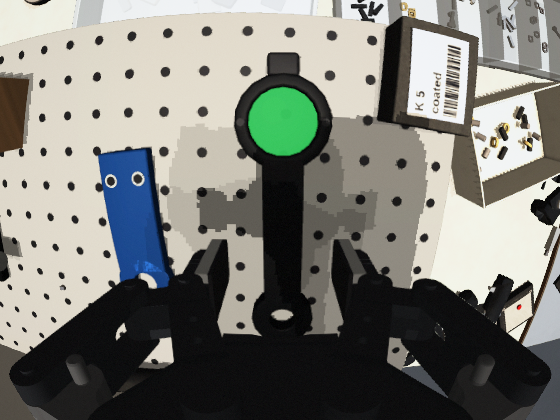

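The arm bar is centred between the fingers at about (282,230), so I'll descend.

{"fn": "jog_arm", "kwargs": {
  "motion": [
    {"delta_rot": [0,0,0],"slide": [1.5,0,0],"hand": 55},
    {"delta_rot": [0,0,0],"slide": [3,0,0],"hand": 55},
    {"delta_rot": [0,0,0],"slide": [4,0,0],"hand": 55},
    {"delta_rot": [0,0,0],"slide": [4.2,0,0],"hand": 55},
    {"delta_rot": [0,0,0],"slide": [4.2,0,0],"hand": 55}
  ]
}}

```text
time: 3.7
tool_pos: [0.5446, -0.1374, 0.0939]
ee_rot: [[0.001, 0.999, 0.05], [-0.0, 0.05, -0.999], [-1.0, 0.001, 0.0]]
force: [-1.0, -0.1, -0.5]
gripper_width: 0.0467
```

{"fn": "jog_arm", "kwargs": {
  "motion": [
    {"delta_rot": [0,0,0],"slide": [0,0,0],"hand": 55},
    {"delta_rot": [0,0,0],"slide": [0,0,0],"hand": 55},
    {"delta_rot": [0,0,0],"slide": [0,0,0],"hand": 55}
  ]
}}

```text
time: 3.95
tool_pos: [0.545, -0.1375, 0.0942]
ee_rot: [[0.001, 0.999, 0.05], [-0.0, 0.05, -0.999], [-1.0, 0.001, 0.001]]
force: [-0.4, -0.1, 0.0]
gripper_width: 0.0467
```

```bash
python3 -c "
from h import *
st(); plan([0.5442,-0.1389,0.087],-87.25)"
```

```text
t 3.95 p [ 0.545  -0.1375  0.0942] zang -87.15 tilt [ 0.001 -0.    -1.   ] F [-0.4 -0.1  0. ] w 0.0467 q [ 0.68  0.56 -0.61  1.88  0.43  0.83 -1.68]
slide [0.72, -0.09, 0.14] rot [0.002, 0.001, -0.001] dist cm 0.7 deg 0.1
```

{"fn": "jog_arm", "kwargs": {
  "motion": [
    {"delta_rot": [0,0,0],"slide": [0.65,0,0.1],"hand": 50},
    {"delta_rot": [0,0,0],"slide": [0.65,0,0.1],"hand": 20},
    {"delta_rot": [0,0,0],"slide": [0.65,0,0.1],"hand": 0},
    {"delta_rot": [0,0,0],"slide": [0.65,0,0.1],"hand": 0},
    {"delta_rot": [0,0,0],"slide": [0.65,0,0.1],"hand": 0}
  ]
}}

```text
time: 4.37
tool_pos: [0.5441, -0.1383, 0.0866]
ee_rot: [[-0.001, 0.999, 0.05], [0.0, 0.05, -0.999], [-1.0, -0.001, -0.0]]
force: [-0.3, 0.4, -1.1]
gripper_width: 0.0226
```

{"fn": "jog_arm", "kwargs": {
  "motion": [
    {"delta_rot": [0,0,0],"slide": [0,0,0],"hand": 0},
    {"delta_rot": [0,0,0],"slide": [0,0,0],"hand": 0},
    {"delta_rot": [0,0,0],"slide": [-0.5,0,0],"hand": 0},
    {"delta_rot": [0,0,0],"slide": [-1.5,0,0],"hand": 0},
    {"delta_rot": [0,0,0],"slide": [-3,0,0],"hand": 0}
  ]
}}

```text
time: 4.78
tool_pos: [0.5434, -0.138, 0.1166]
ee_rot: [[-0.002, 0.999, 0.05], [0.001, 0.05, -0.999], [-1.0, -0.002, -0.001]]
force: [1.0, 0.1, -0.7]
gripper_width: 0.022
```

```bash
python3 -c "
from h import *
wsnap('w4')"
```

```text
t 4.78 p [ 0.5434 -0.138   0.1166] zang -87.13 tilt [-0.002  0.001 -1.   ] F [ 1.   0.1 -0.7] w 0.022 q [ 0.69  0.53 -0.63  1.87  0.4   0.87 -1.66]
cal drift mm [ 1.81 -0.02  4.04]
```

View pics/w4.png

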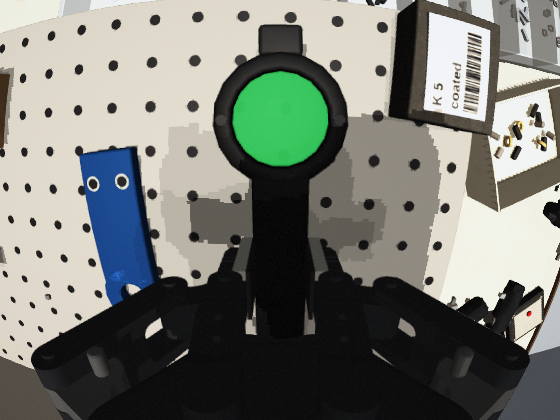

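```bash
python3 -c "
from h import *
plan([0.45,0.06,0.28],-87.1)"
```

```text
slide [-16.02, -8.54, -20.27] rot [-0.0, 0.001, -0.003] dist cm 27.2 deg 0.2
```

{"fn": "jog_arm", "kwargs": {
  "motion": [
    {"delta_rot": [0,0,0],"slide": [-3,0,0],"hand": 0},
    {"delta_rot": [0,0,0],"slide": [-7,-1,0],"hand": 0},
    {"delta_rot": [0,0,0],"slide": [-10,-3,-2],"hand": 0},
    {"delta_rot": [0,0,0],"slide": [-13,-5,-4],"hand": 0},
    {"delta_rot": [0,0,0],"slide": [-16,-6.5,-6.5],"hand": 0}
  ]
}}

```text
time: 5.25
tool_pos: [0.4748, -0.0769, 0.2781]
ee_rot: [[-0.0, 0.999, 0.048], [-0.001, 0.048, -0.999], [-1.0, -0.0, 0.001]]
force: [0.4, -0.3, -1.3]
gripper_width: 0.0225
```

{"fn": "jog_arm", "kwargs": {
  "motion": [
    {"delta_rot": [0,0,0],"slide": [0,-1,-3.5],"hand": 0},
    {"delta_rot": [0,0,0],"slide": [0,-2,-7],"hand": 0},
    {"delta_rot": [0,0,0],"slide": [0,-2,-10],"hand": 0},
    {"delta_rot": [0,0,0],"slide": [0,-2,-12.5],"hand": 0},
    {"delta_rot": [0,0,0],"slide": [0,-2,-13.8],"hand": 0}
  ]
}}

```text
time: 5.67
tool_pos: [0.4489, 0.0639, 0.2778]
ee_rot: [[0.002, 0.999, 0.054], [-0.0, 0.054, -0.999], [-1.0, 0.002, 0.001]]
force: [0.5, -0.4, -1.3]
gripper_width: 0.0222
```

{"fn": "jog_arm", "kwargs": {
  "motion": [
    {"delta_rot": [0,0,0],"slide": [0,0,0],"hand": 0},
    {"delta_rot": [0,0,0],"slide": [0,0,0],"hand": 0},
    {"delta_rot": [0,0,0],"slide": [0,0,0],"hand": 0},
    {"delta_rot": [0,0,0],"slide": [0,0,0],"hand": 0},
    {"delta_rot": [0,0,0],"slide": [0,0,0],"hand": 0}
  ]
}}

```text
time: 6.08
tool_pos: [0.4495, 0.0589, 0.2766]
ee_rot: [[-0.0, 0.999, 0.048], [-0.0, 0.048, -0.999], [-1.0, -0.0, 0.0]]
force: [1.2, 0.6, -2.1]
gripper_width: 0.0227
```

```bash
python3 -c "
from h import *
wsnap('w5')"
```

```text
t 6.08 p [0.4495 0.0589 0.2766] zang -87.26 tilt [-0. -0. -1.] F [ 1.2  0.6 -2.1] w 0.0227 q [ 0.64  0.13 -0.89  1.96  0.11  1.11 -1.82]
cal drift mm [-0.01  0.16 -0.01]
```

View pics/w5.png

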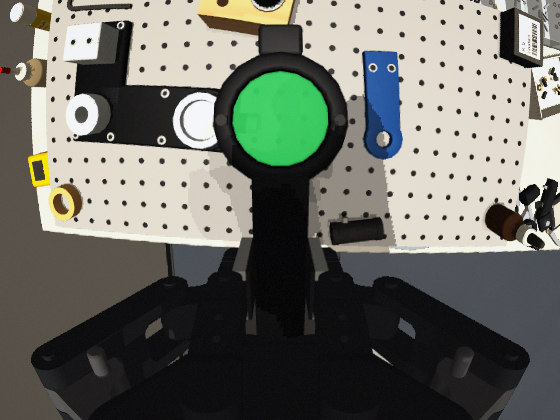

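The boss is at about (85,114), the port at (199,120) and the pillar at (89,42).

```bash
python3 - <<'E'
import cv2
im=cv2.imread('pics/w5.png'); cv2.imwrite('pics/w5z.png',cv2.resize(im[10:160,50:240],None,fx=4,fy=4,interpolation=cv2.INTER_CUBIC))
E
```

```text
(no output)
```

View pics/w5z.png

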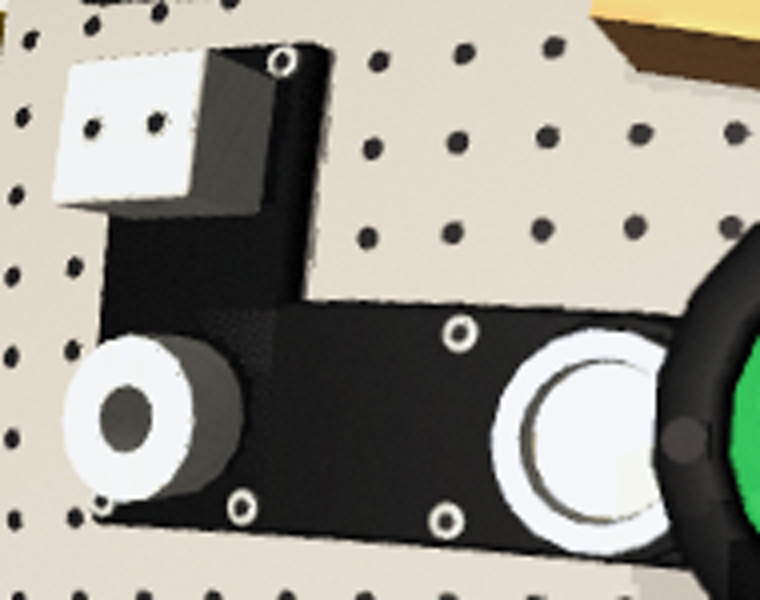

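```bash
cat > base.py <<'E'
from h import *
from scipy.optimize import least_squares
def circ(w,r=None):
    f=(lambda p:np.hypot(*(w-p[:2]).T)-r) if r else (lambda p:np.hypot(*(w-p[:2]).T)-p[2])
    m=w.mean(0); s=least_squares(f,[*m] if r else [*m,0.02],loss='soft_l1',f_scale=0.0005); return s.x,np.sqrt(np.mean(s.fun**2))
def outer(mask):
    cs,_=cv2.findContours(mask.astype(np.uint8),cv2.RETR_EXTERNAL,cv2.CHAIN_APPROX_NONE); return max(cs,key=len)[:,0].astype(float)
def comp(mask,seed):
    n,l=cv2.connectedComponents(mask.astype(np.uint8),connectivity=4); return l==l[seed[1],seed[0]]
E
python3 - <<'E'
from base import *
c=pickle.load(open('pics/w5.pkl','rb')); 
from grid import gridfit
im=cv2.imread('pics/w5.png'); g=cv2.cvtColor(im,cv2.COLOR_BGR2GRAY)
for dz in (0,0.0018):
    cc=dict(c); cc['xyz']=c['xyz']+[0,0,dz]
    print(dz,gridfit('pics/w5.png',cc,box=(0,0,0,230)))
c['xyz']=c['xyz']+[0,0,0.0018]
ck=np.load('pics/w5_d.npy')
for u,v in [(150,60),(180,180),(60,150)]:
    P=px2w([[u,v]],0.086,c)[0]; print('depth',ck[v,u],((P-c['xyz'])@np.array(c['orientation']))[2])
m=comp(g>200,(72,115)); b=px2w(outer(m),0.126,c)[:,:2]; r=circ(b); print('boss outer',r); 
hole=comp((g<150),(82,115)); print(hole.sum()); hb=px2w(outer(hole),0.126,c)[:,:2]; print('hole',circ(hb))
m=comp(g>200,(177,120)); o=outer(m); o=o[o[:,0]<212]; pb=px2w(o,0.126,c)[:,:2]; print('port',circ(pb),circ(pb,0.026))
m=comp(g>200,(80,42)); rct=cv2.minAreaRect((px2w(outer(m),0.138,c)[:,:2]*1e4).astype(np.float32)); print('pillar',rct)
E
```

```text
0 ((np.float64(1.9335423033736368), np.float64(0.996), np.float64(-2.842170943040401e-14)), 141)
0.0018 ((np.float64(1.9330300983538191), np.float64(1.002), np.float64(-2.842170943040401e-14)), 140)
depth 0.30485046 0.3053090075036207
depth 0.33862236 0.3401592295033275
depth 0.32840976 0.32944717569239335
boss outer (array([0.50567464, 0.21105435, 0.12664853]), np.float64(0.04006571217733372))
172
hole (array([0.51704679, 0.26495576, 0.00809741]), np.float64(0.0002804825039300058))
port (array([0.50832113, 0.13582624, 0.02511787]), np.float64(0.0025344457045216235)) (array([0.50829811, 0.13481543]), np.float64(0.002943698981570392))
pillar ((5073.953125, 2056.09228515625), (2719.9970703125, 2549.15283203125), 83.72026824951172)
```

```bash
python3 - <<'E'
from base import *
c=pickle.load(open('pics/w5.pkl','rb')); c['xyz']=c['xyz']+[0,0,0.0012]
im=cv2.imread('pics/w5.png'); print(im[115,72],im[42,80],im[120,177],im[100,60],im[180,150])
b=im[...,0]
for th in (222,235):
  M=b>th
  m=comp(M,(72,115)); print(m.sum()); r=circ(px2w(outer(m),0.126,c)[:,:2]); print('boss outer',r)
  m=comp(M,(177,120)); o=outer(m); o=o[o[:,0]<212]; pb=px2w(o,0.126,c)[:,:2]; print('port',circ(pb),circ(pb,0.026))
  m=comp(M,(80,42)); rct=cv2.minAreaRect((px2w(outer(m),0.138,c)[:,:2]*1e4).astype(np.float32)); print('pillar',m.sum(),rct)
E
```

```text
[247 245 242] [244 244 241] [249 246 244] [204 219 226] [208 223 228]
843
boss outer (array([0.51703321, 0.26487034, 0.02057558]), np.float64(0.00044718147052523623))
port (array([0.50842105, 0.13562798, 0.02490795]), np.float64(0.002826731248483634)) (array([0.50837565, 0.13435084]), np.float64(0.0033983732133661647))
pillar 1069 ((5908.62744140625, 2598.175048828125), (422.85821533203125, 358.8523864746094), 85.6967544555664)
805
boss outer (array([0.51700609, 0.26484368, 0.02026992]), np.float64(0.00044029664115089704))
port (array([0.50837513, 0.13584882, 0.02012837]), np.float64(0.0038014217001331113)) (array([0.50898175, 0.12911352]), np.float64(0.005710861538230124))
pillar 997 ((5907.46533203125, 2601.176025390625), (411.5007629394531, 347.978271484375), 86.24444580078125)
```

The base measures consistently: hole to pillar is 74.0 mm, and the port matches. But joint 7 can't turn this grasp the 96° needed for placing. I'll put the arm back, turn the hand half a turn and regrip. That will also put the camera on the eye side.

```bash
python3 -c "
from h import *
plan([0.5437,-0.138,0.15],-87.25)"
```

```text
slide [12.66, 8.46, 20.13] rot [-0.0, 0.0, 0.0] dist cm 25.2 deg 0.0
```

{"fn": "jog_arm", "kwargs": {
  "motion": [
    {"delta_rot": [0,0,0],"slide": [0,0,3.5],"hand": 0},
    {"delta_rot": [0,0,0],"slide": [0,1.5,7],"hand": 0},
    {"delta_rot": [0,0,0],"slide": [0,3,10.5],"hand": 0},
    {"delta_rot": [0,0,0],"slide": [1,5,14],"hand": 0},
    {"delta_rot": [0,0,0],"slide": [3,6.5,17],"hand": 0}
  ]
}}

```text
time: 6.55
tool_pos: [0.5257, -0.1106, 0.2484]
ee_rot: [[0.005, 0.999, 0.047], [-0.003, 0.047, -0.999], [-1.0, 0.005, 0.003]]
force: [0.8, 0.6, -0.9]
gripper_width: 0.0222
```

{"fn": "jog_arm", "kwargs": {
  "motion": [
    {"delta_rot": [0,0,0],"slide": [2.5,1,1.5],"hand": 0},
    {"delta_rot": [0,0,0],"slide": [5,1.9,3.1],"hand": 0},
    {"delta_rot": [0,0,0],"slide": [8,1.9,3.1],"hand": 0},
    {"delta_rot": [0,0,0],"slide": [9.6,1.9,3.1],"hand": 0},
    {"delta_rot": [0,0,0],"slide": [9.6,1.9,3.1],"hand": 0}
  ]
}}

```text
time: 6.97
tool_pos: [0.5399, -0.1372, 0.1461]
ee_rot: [[-0.008, 0.999, 0.048], [0.003, 0.048, -0.999], [-1.0, -0.008, -0.003]]
force: [-0.5, 0.8, -2.9]
gripper_width: 0.0223
```

{"fn": "jog_arm", "kwargs": {
  "motion": [
    {"delta_rot": [0,0,0],"slide": [0,0,0],"hand": 0},
    {"delta_rot": [0,0,0],"slide": [0,0,0],"hand": 0},
    {"delta_rot": [0,0,0],"slide": [0,0,0],"hand": 0},
    {"delta_rot": [0,0,0],"slide": [0,0,0],"hand": 0}
  ]
}}

```text
time: 7.3
tool_pos: [0.5445, -0.1367, 0.1524]
ee_rot: [[0.003, 0.999, 0.05], [-0.001, 0.05, -0.999], [-1.0, 0.003, 0.001]]
force: [1.1, 0.2, -1.1]
gripper_width: 0.0222
```

```bash
python3 -c "
from h import *
st();plan([0.5437,-0.138,0.087],-87.25)"
```

```text
t 7.3 p [ 0.5445 -0.1367  0.1524] zang -87.14 tilt [ 0.003 -0.001 -1.   ] F [ 1.1  0.2 -1.1] w 0.0222 q [ 0.73  0.49 -0.68  1.84  0.38  0.94 -1.64]
slide [6.54, -0.11, 0.12] rot [0.002, 0.001, -0.003] dist cm 6.5 deg 0.2
```

{"fn": "jog_arm", "kwargs": {
  "motion": [
    {"delta_rot": [0,0,0],"slide": [2,0,0.1],"hand": 0},
    {"delta_rot": [0,0,0],"slide": [4,0,0.1],"hand": 0},
    {"delta_rot": [0,0,0],"slide": [5,0,0.1],"hand": 0},
    {"delta_rot": [0,0,0],"slide": [5.6,0,0.1],"hand": 0},
    {"delta_rot": [0,0,0],"slide": [6,0,0.1],"hand": 0}
  ]
}}

```text
time: 7.72
tool_pos: [0.5435, -0.1374, 0.0906]
ee_rot: [[0.0, 0.999, 0.05], [-0.0, 0.05, -0.999], [-1.0, 0.0, 0.0]]
force: [0.2, -0.1, -2.6]
gripper_width: 0.0223
```

{"fn": "jog_arm", "kwargs": {
  "motion": [
    {"delta_rot": [0,0,0],"slide": [0.1,0,0],"hand": 0},
    {"delta_rot": [0,0,0],"slide": [0.2,0,0],"hand": 0},
    {"delta_rot": [0,0,0],"slide": [0.2,0,0],"hand": 0}
  ]
}}

```text
time: 7.97
tool_pos: [0.544, -0.1375, 0.0893]
ee_rot: [[0.001, 0.999, 0.05], [-0.0, 0.05, -0.999], [-1.0, 0.001, 0.0]]
force: [-0.3, 0.4, -1.3]
gripper_width: 0.0222
```

{"fn": "jog_arm", "kwargs": {
  "motion": [
    {"delta_rot": [0,0,0],"slide": [0.2,0,0],"hand": 0},
    {"delta_rot": [0,0,0],"slide": [0.25,0,0],"hand": 0},
    {"delta_rot": [0,0,0],"slide": [0.25,0,0],"hand": 58},
    {"delta_rot": [0,0,0],"slide": [0.25,0,0],"hand": 58},
    {"delta_rot": [0,0,0],"slide": [0.25,0,0],"hand": 58}
  ]
}}

```text
time: 8.38
tool_pos: [0.5437, -0.1375, 0.0866]
ee_rot: [[0.001, 0.999, 0.05], [-0.0, 0.05, -0.999], [-1.0, 0.001, 0.0]]
force: [-0.4, -0.1, 0.3]
gripper_width: 0.0494
```

{"fn": "jog_arm", "kwargs": {
  "motion": [
    {"delta_rot": [0,0,0],"slide": [-1,0,0],"hand": 58},
    {"delta_rot": [0,0,0],"slide": [-4,0,0],"hand": 58},
    {"delta_rot": [0.0,0,0],"slide": [-8,0,0],"hand": 58},
    {"delta_rot": [0.0,0,0],"slide": [-12,0,0],"hand": 58},
    {"delta_rot": [0,0,0],"slide": [-15,0,0],"hand": 58}
  ]
}}

```text
time: 8.8
tool_pos: [0.5443, -0.137, 0.2402]
ee_rot: [[0.003, 0.999, 0.051], [-0.001, 0.051, -0.999], [-1.0, 0.003, 0.001]]
force: [0.0, -0.4, 0.5]
gripper_width: 0.0496
```

```bash
python3 -c "
from h import *
st();plan([0.56,-0.10,0.27],4);plan([0.58,-0.06,0.27],93)"
```

```text
t 8.8 p [ 0.5443 -0.137   0.2402] zang -87.09 tilt [ 0.003 -0.001 -1.   ] F [ 0.  -0.4  0.5] w 0.0496 q [ 0.78  0.39 -0.73  1.76  0.29  1.1  -1.57]
slide [-2.97, 1.76, -3.61] rot [-1.59, 0.003, -0.002] dist cm 5.0 deg 91.1
slide [-2.97, 3.96, -7.51] rot [3.14, -0.005, -0.001] dist cm 9.0 deg 179.9
```

{"fn": "jog_arm", "kwargs": {
  "motion": [
    {"delta_rot": [-0.12,0,0],"slide": [-3,4,-5],"hand": 58},
    {"delta_rot": [-0.24,0,0],"slide": [-3,5,-5],"hand": 58},
    {"delta_rot": [-0.36,0,0],"slide": [-3,5,-5],"hand": 58},
    {"delta_rot": [-0.48,0,0],"slide": [-3,5,-5],"hand": 58},
    {"delta_rot": [-0.6,0,0],"slide": [-3,5,-5],"hand": 58}
  ]
}}

```text
time: 9.22
tool_pos: [0.5913, -0.084, 0.2676]
ee_rot: [[0.001, 0.791, 0.611], [-0.0, 0.611, -0.791], [-1.0, 0.001, 0.001]]
force: [0.1, 0.1, 0.1]
gripper_width: 0.0493
```

{"fn": "jog_arm", "kwargs": {
  "motion": [
    {"delta_rot": [-0.12,0,0],"slide": [0,0,0],"hand": 58},
    {"delta_rot": [-0.24,0,0],"slide": [0,0,0],"hand": 58},
    {"delta_rot": [-0.36,0,0],"slide": [0,0,0],"hand": 58},
    {"delta_rot": [-0.48,0,0],"slide": [0,0,0],"hand": 58},
    {"delta_rot": [-0.6,0,0],"slide": [0,0,0],"hand": 58}
  ]
}}

```text
time: 9.63
tool_pos: [0.5908, -0.085, 0.2672]
ee_rot: [[0.001, 0.31, 0.951], [-0.0, 0.951, -0.31], [-1.0, -0.0, 0.001]]
force: [-0.8, -0.2, 0.7]
gripper_width: 0.0497
```

{"fn": "jog_arm", "kwargs": {
  "motion": [
    {"delta_rot": [-0.12,0,0],"slide": [0,0,0],"hand": 58},
    {"delta_rot": [-0.24,0,0],"slide": [0,0,0],"hand": 58},
    {"delta_rot": [-0.36,0,0],"slide": [0,0,0],"hand": 58},
    {"delta_rot": [-0.48,0,0],"slide": [0,0,0],"hand": 58},
    {"delta_rot": [-0.6,0,0],"slide": [0,0,0],"hand": 58}
  ]
}}

```text
time: 10.05
tool_pos: [0.5908, -0.0852, 0.2671]
ee_rot: [[0.001, -0.281, 0.96], [-0.001, 0.96, 0.281], [-1.0, -0.001, 0.0]]
force: [0.9, -0.4, -0.2]
gripper_width: 0.0495
```

{"fn": "jog_arm", "kwargs": {
  "motion": [
    {"delta_rot": [-0.12,0,0],"slide": [0,0,0],"hand": 58},
    {"delta_rot": [-0.24,0,0],"slide": [0,0,0],"hand": 58},
    {"delta_rot": [-0.36,0,0],"slide": [0,0,0],"hand": 58},
    {"delta_rot": [-0.48,0,0],"slide": [0,0,0],"hand": 58},
    {"delta_rot": [-0.6,0,0],"slide": [0,0,0],"hand": 58}
  ]
}}

```text
time: 10.47
tool_pos: [0.5908, -0.0853, 0.2671]
ee_rot: [[0.0, -0.774, 0.634], [-0.001, 0.634, 0.774], [-1.0, -0.001, -0.0]]
force: [0.1, -0.4, -0.3]
gripper_width: 0.0496
```

```bash
python3 -c "
from h import *
st();plan([0.6,-0.09,0.27],93)"
```

```text
t 10.47 p [ 0.5908 -0.0853  0.2671] zang 50.69 tilt [ 0.    -0.001 -1.   ] F [ 0.1 -0.4 -0.3] w 0.0496 q [ 0.95  0.66 -1.26  1.63  0.65  1.33  0.47]
slide [-0.29, -1.01, 0.22] rot [-0.738, -0.0, 0.001] dist cm 1.1 deg 42.3
```

{"fn": "jog_arm", "kwargs": {
  "motion": [
    {"delta_rot": [-0.12,0,0],"slide": [0,0,0],"hand": 58},
    {"delta_rot": [-0.24,0,0],"slide": [0,0,0],"hand": 58},
    {"delta_rot": [-0.36,0,0],"slide": [0,0,0],"hand": 58},
    {"delta_rot": [-0.48,0,0],"slide": [0,0,0],"hand": 58},
    {"delta_rot": [-0.6,0,0],"slide": [0,0,0],"hand": 58}
  ]
}}

```text
time: 10.88
tool_pos: [0.5908, -0.0854, 0.267]
ee_rot: [[0.0, -0.996, 0.086], [-0.001, 0.086, 0.996], [-1.0, -0.0, -0.001]]
force: [0.8, -0.4, 0.2]
gripper_width: 0.0493
```

{"fn": "jog_arm", "kwargs": {
  "motion": [
    {"delta_rot": [-0.12,0,0],"slide": [0,0,0],"hand": 58},
    {"delta_rot": [-0.14,0,0],"slide": [0,0,0],"hand": 58},
    {"delta_rot": [-0.14,0,0],"slide": [0,0,0],"hand": 58},
    {"delta_rot": [-0.14,0,0],"slide": [0,0,0],"hand": 58},
    {"delta_rot": [-0.14,0,0],"slide": [0,0,0],"hand": 58}
  ]
}}

```text
time: 11.3
tool_pos: [0.5908, -0.0851, 0.2665]
ee_rot: [[0.0, -0.999, -0.046], [-0.0, -0.046, 0.999], [-1.0, -0.0, -0.0]]
force: [1.0, -0.4, 0.7]
gripper_width: 0.0491
```

```bash
python3 -c "
from h import *
wsnap('w6')"
```

```text
t 11.3 p [ 0.5908 -0.0851  0.2665] zang 92.62 tilt [ 0. -0. -1.] F [ 1.  -0.4  0.7] w 0.0491 q [ 0.99  0.78 -1.41  1.63  0.78  1.41  1.11]
cal drift mm [ 0.   -0.01 -0.03]
```

View pics/w6.png

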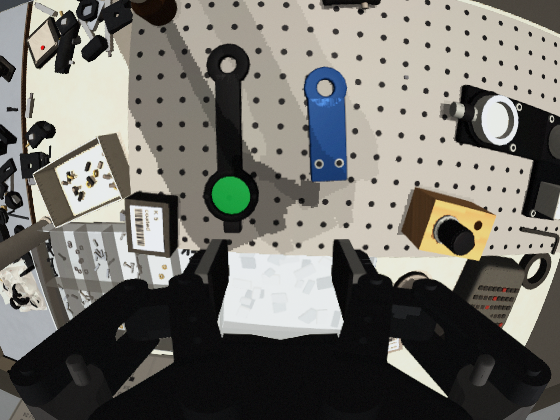

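```bash
cat > bias.py <<'E'
from h import *
def holes(f,c,ymax):
    g=cv2.cvtColor(cv2.imread(f'pics/{f}.png'),cv2.COLOR_BGR2GRAY)
    bh=cv2.morphologyEx(g,cv2.MORPH_BLACKHAT,np.ones((11,11)))
    n,l,s,ce=cv2.connectedComponentsWithStats((bh>40).astype(np.uint8))
    ok=(s[:,4]>9)&(s[:,4]<60)&(np.abs(s[:,2]-s[:,3])<4)&(ce[:,1]<ymax)
    return ce[ok]
def phase(f,dz,ymax,cen=None):
    c=pickle.load(open(f'pics/{f}.pkl','rb')); c['xyz']=c['xyz']+[0,0,dz]
    w=px2w(holes(f,c,ymax),0.086,c)[:,:2]
    if cen is None: cen=c['xyz'][:2]
    m=np.hypot(*(w-c['xyz'][:2]).T)<0.2; w=w[m]
    best=max(((np.abs(np.exp(2j*np.pi*(w@np.array([[np.cos(a),-np.sin(a)],[np.sin(a),np.cos(a)]]))/0.025).mean(0)).sum(),a) for a in np.radians(np.arange(-1.5,1.5,0.02))))
    z=np.exp(2j*np.pi*w/0.025)
    # near-camera phase, no rotation
    ph=np.angle(z.mean(0))/(2*np.pi)*25
    s=[np.abs(np.exp(2j*np.pi*w/(0.025*k)).mean(0)).sum() for k in np.linspace(.985,1.015,61)]
    return ph,np.degrees(best[1]),np.linspace(.985,1.015,61)[np.argmax(s)],len(w),np.abs(z.mean(0))
E
python3 - <<'E'
from bias import *
for dz in (0.0012,):
  for f,y in [('w2',220),('w5',230),('w6',240)]: print(f,dz,phase(f,dz,y))
E
```

```text
w2 0.0012 (array([-11.67367757, -12.23094132]), np.float64(-0.019999999999998685), np.float64(1.001), 116, array([0.85552828, 0.81862567]))
w5 0.0012 (array([-11.62943833, -12.23991839]), np.float64(1.332267629550188e-15), np.float64(1.0), 98, array([0.95420747, 0.95091231]))
w6 0.0012 (array([-11.52471586, -12.19165666]), np.float64(-0.0399999999999987), np.float64(0.999), 125, array([0.89552267, 0.8528771 ]))
```

The grid phases from the two opposite yaws agree to 0.1 mm, so the wrist camera has no meaningful lateral bias. In w6 the arm's eye is at (228,65), the filter at (231,194), the bridge hole at (327,88) and the knob at (458,234).

```bash
python3 - <<'E'
from base import *
c=pickle.load(open('pics/w6.pkl','rb')); c['xyz']=c['xyz']+[0,0,0.0012]
im=cv2.imread('pics/w6.png'); hsv=cv2.cvtColor(im,cv2.COLOR_BGR2HSV); g=cv2.cvtColor(im,cv2.COLOR_BGR2GRAY)
gr=cen((hsv[...,0]>45)&(hsv[...,0]<85)&(hsv[...,1]>120),(195,160,80,80))
dark=comp(g<60,(228,130)); k=outer(dark); 
W=px2w(k,0.098,c)[:,:2]
eye0=px2w([[228,65]],0.098,c)[0,:2]; f0=px2w([gr[0]],0.098,c)[0,:2]
u=(f0-eye0)/np.linalg.norm(f0-eye0); al=(W-eye0)@u
print(len(k),al.min(),al.max())
E_=circ(W[al<0.012],0.021); al2=(W-f0)@u
sel=(np.abs(al2)<0.02)&(np.hypot(*(W-f0).T)<0.035); F_=circ(W[sel],0.028); print('eye outer',E_,circ(W[al<0.012]),'ring',F_,circ(W[sel]),'glass',px2w([gr[0]],0.096,c))
d=F_[0]-E_[0]; print('L',np.hypot(*d),'yaw',np.degrees(np.arctan2(d[1],d[0])),'mid',(F_[0]+E_[0])/2)
m=comp(g>90,(228,65)); print('eye hole',m.sum(),px2w([cen(m,(215,50,30,30))[0]],0.094,c))
bl=(hsv[...,0]>95)&(hsv[...,0]<125)&(hsv[...,1]>100)
bb=comp(bl,(328,130)); wb=px2w(outer(bb),0.096,c)[:,:2]
mid=wb.mean(0); B=circ(wb[wb[:,0]<0.493],0.021); print('bridge eye outer',B)
h=cen(hsv[...,1]<80,(316,77,22,22)); print('br hole',h, px2w([h[0]],0.093,c))
t=wb[(wb[:,0]>0.52)&(wb[:,0]<0.57)]
for s in (1,-1):
    e=t[(t[:,1]-np.median(t[:,1]))*s>0.005]; pf=np.polyfit(e[:,0],e[:,1],1); print('edge',np.degrees(np.arctan(pf[0])),np.polyval(pf,0.535))
E
```

```text
446 -0.021136830029216843 0.16689443350936148
eye outer (array([ 0.48043518, -0.14046905]), np.float64(0.0015909615040027947)) (array([ 0.47993208, -0.14024433,  0.02048935]), np.float64(0.0016593195781282497)) ring (array([ 0.60721666, -0.13348421]), np.float64(0.0009986583948664056)) (array([ 0.60748174, -0.1333737 ,  0.02748063]), np.float64(0.0009381331580290168)) glass [[ 0.60818091 -0.1337681   0.096     ]]
L 0.12697374387571442 yaw 3.153435757572451 mid [ 0.54382592 -0.13697663]
eye hole 195 [[ 0.4796866 -0.1401421  0.094    ]]
bridge eye outer (array([ 0.49955359, -0.04633262]), np.float64(0.0003804500321432615))
br hole (array([324.73127753,  87.66079295]), array([317,  80,  17,  17, 227], dtype=int32)) [[ 0.49822668 -0.04617838  0.093     ]]
edge 5.778046545303074 -0.025160566494340585Traceback (most recent call last):
  File "<stdin>", line 20, in <module>
    raise TypeError("expected non-empty vector for x")
TypeError: expected non-empty vector for x
```

```bash
python3 -c "
from h import *
plan([0.5440,-0.1371,0.14],92.8);plan([0.5440,-0.1371,0.087],92.8)"
```

```text
slide [12.65, 4.92, -4.97] rot [-0.003, -0.001, 0.0] dist cm 14.5 deg 0.2
slide [17.95, 4.92, -4.96] rot [-0.003, -0.001, 0.0] dist cm 19.3 deg 0.2
```

{"fn": "jog_arm", "kwargs": {
  "motion": [
    {"delta_rot": [0,0,0],"slide": [1.5,2.5,-2.5],"hand": 58},
    {"delta_rot": [0,0,0],"slide": [4,4.9,-5],"hand": 58},
    {"delta_rot": [0,0,0],"slide": [8,4.9,-5],"hand": 58},
    {"delta_rot": [0,0,0],"slide": [11,4.9,-5],"hand": 58},
    {"delta_rot": [0,0,0],"slide": [12.6,4.9,-5],"hand": 58}
  ]
}}

```text
time: 11.77
tool_pos: [0.5419, -0.139, 0.1368]
ee_rot: [[-0.004, -0.999, -0.045], [-0.0, -0.045, 0.999], [-1.0, 0.004, -0.0]]
force: [-0.1, -0.1, 0.0]
gripper_width: 0.0497
```

{"fn": "jog_arm", "kwargs": {
  "motion": [
    {"delta_rot": [0,0,0],"slide": [0,0,0],"hand": 58},
    {"delta_rot": [0,0,0],"slide": [1,0,0],"hand": 58},
    {"delta_rot": [0,0,0],"slide": [2,0,0],"hand": 58},
    {"delta_rot": [0,0,0],"slide": [3,0,0],"hand": 58},
    {"delta_rot": [0,0,0],"slide": [3,0,0],"hand": 58}
  ]
}}

```text
time: 12.18
tool_pos: [0.544, -0.1371, 0.1091]
ee_rot: [[-0.001, -0.999, -0.049], [-0.0, -0.049, 0.999], [-1.0, 0.001, -0.0]]
force: [0.5, -0.4, -0.2]
gripper_width: 0.0493
```

```bash
python3 -c "
from h import *
st();plan([0.5440,-0.1371,0.087],92.8)"
```

```text
t 12.18 p [ 0.544  -0.1371  0.1091] zang 92.79 tilt [-0.001 -0.    -1.   ] F [ 0.5 -0.4 -0.2] w 0.0493 q [ 1.08  0.9  -1.28  1.86  0.95  1.17  1.07]
slide [2.21, -0.01, 0.0] rot [-0.0, -0.0, -0.001] dist cm 2.2 deg 0.1
```

{"fn": "jog_arm", "kwargs": {
  "motion": [
    {"delta_rot": [0,0,0],"slide": [1,0,0],"hand": 50},
    {"delta_rot": [0,0,0],"slide": [1.8,0,0],"hand": 50},
    {"delta_rot": [0,0,0],"slide": [2.2,0,0],"hand": 50},
    {"delta_rot": [0,0,0],"slide": [2.2,0,0],"hand": 50},
    {"delta_rot": [0,0,0],"slide": [2.2,0,0],"hand": 0}
  ]
}}

```text
time: 12.6
tool_pos: [0.5442, -0.1372, 0.088]
ee_rot: [[-0.0, -0.999, -0.048], [0.0, -0.048, 0.999], [-1.0, 0.0, 0.0]]
force: [-0.1, 0.2, -1.1]
gripper_width: 0.0317
```

{"fn": "jog_arm", "kwargs": {
  "motion": [
    {"delta_rot": [0,0,0],"slide": [0,0,0],"hand": 0},
    {"delta_rot": [0,0,0],"slide": [0,0,0],"hand": 0},
    {"delta_rot": [0,0,0],"slide": [0,0,0],"hand": 0},
    {"delta_rot": [0,0,0],"slide": [0,0,0],"hand": 0},
    {"delta_rot": [0,0,0],"slide": [0,0,0],"hand": 0}
  ]
}}

```text
time: 13.02
tool_pos: [0.5446, -0.1373, 0.0887]
ee_rot: [[0.001, -0.999, -0.048], [-0.0, -0.048, 0.999], [-1.0, -0.001, -0.0]]
force: [-1.0, -0.1, 3.2]
gripper_width: 0.0218
```

```bash
python3 - <<'E'
from h import *
s=st(); p=s['tool_pos'][:2]; y=-s['ee_rot'][:2,1]; 
e=np.array([0.4797,-0.1401]); f=np.array([.6082,-.1338]); n=np.array([-y[1],y[0]])
print('eye in arm frame of tool: along',(e-p)@y,'lat',(e-p)@n,'filter',(f-p)@y,(f-p)@n)
E
```

```text
t 13.02 p [ 0.5446 -0.1373  0.0887] zang 92.77 tilt [ 0.001 -0.    -1.   ] F [-1.  -0.1  3.2] w 0.0218 q [ 1.06  0.92 -1.25  1.87  0.98  1.14  1.05]
eye in arm frame of tool: along -0.06492988924534668 lat 0.0003128255555372631 filter 0.06372439155239676 0.0004059817169769496
```

{"fn": "jog_arm", "kwargs": {
  "motion": [
    {"delta_rot": [0,0,0],"slide": [-1,0,0],"hand": 0},
    {"delta_rot": [0,0,0],"slide": [-4,0,0],"hand": 0},
    {"delta_rot": [0,0,0],"slide": [-8,0,0],"hand": 0},
    {"delta_rot": [0.1,0,0],"slide": [-12,0,3],"hand": 0},
    {"delta_rot": [0.22,0,0],"slide": [-15,0,6],"hand": 0}
  ]
}}

```text
time: 13.43
tool_pos: [0.5419, -0.0851, 0.2334]
ee_rot: [[0.0, -0.984, 0.18], [0.001, 0.18, 0.984], [-1.0, -0.0, 0.001]]
force: [0.3, -0.1, -2.0]
gripper_width: 0.0221
```

```bash
python3 -c "
from h import *
st();plan([0.5127,0.2000,0.22],-3.8)"
```

```text
t 13.43 p [ 0.5419 -0.0851  0.2334] zang 79.62 tilt [ 0.     0.001 -1.   ] F [ 0.3 -0.1 -2. ] w 0.0221 q [ 1.08  0.71 -1.4   1.79  0.74  1.29  0.88]
slide [1.37, 8.01, 27.52] rot [1.456, 0.001, -0.001] dist cm 28.7 deg 83.4
```

{"fn": "jog_arm", "kwargs": {
  "motion": [
    {"delta_rot": [0.12,0,0],"slide": [0,0.7,2.5],"hand": 0},
    {"delta_rot": [0.24,0,0],"slide": [0,1.4,5],"hand": 0},
    {"delta_rot": [0.36,0,0],"slide": [0,2.1,7.5],"hand": 0},
    {"delta_rot": [0.48,0,0],"slide": [0,2.8,10],"hand": 0},
    {"delta_rot": [0.6,0,0],"slide": [0,3.5,12.5],"hand": 0}
  ]
}}

```text
time: 13.85
tool_pos: [0.528, 0.0466, 0.2321]
ee_rot: [[0.0, -0.713, 0.702], [-0.0, 0.702, 0.713], [-1.0, -0.0, -0.0]]
force: [0.1, 0.5, -2.6]
gripper_width: 0.0222
```

```bash
python3 -c "
from h import *
st();plan([0.5127,0.2000,0.22],-3.8)"
```

```text
t 13.85 p [0.528  0.0466 0.2321] zang 45.45 tilt [ 0. -0. -1.] F [ 0.1  0.5 -2.6] w 0.0222 q [ 0.81  0.57 -1.27  1.84  0.59  1.19  0.14]
slide [1.2, 11.85, 9.86] rot [0.86, -0.0, 0.0] dist cm 15.5 deg 49.2
```

{"fn": "jog_arm", "kwargs": {
  "motion": [
    {"delta_rot": [0.12,0,0],"slide": [0,2,1.7],"hand": 0},
    {"delta_rot": [0.24,0,0],"slide": [0,4,3.4],"hand": 0},
    {"delta_rot": [0.36,0,0],"slide": [0,6,5.1],"hand": 0},
    {"delta_rot": [0.48,0,0],"slide": [0,8,6.6],"hand": 0},
    {"delta_rot": [0.6,0,0],"slide": [0,9.6,8],"hand": 0}
  ]
}}

```text
time: 14.27
tool_pos: [0.5144, 0.1719, 0.2321]
ee_rot: [[-0.0, -0.194, 0.981], [0.0, 0.981, 0.194], [-1.0, 0.0, -0.0]]
force: [-0.0, -0.3, -1.9]
gripper_width: 0.0219
```

```bash
python3 -c "
from h import *
st();plan([0.5127,0.2000,0.22],-3.8)"
```

```text
t 14.27 p [0.5144 0.1719 0.2321] zang 11.18 tilt [-0.  0. -1.] F [-0.  -0.3 -1.9] w 0.0219 q [ 0.48  0.5  -1.1   1.81  0.48  1.14 -0.59]
slide [1.21, 2.79, 0.38] rot [0.261, -0.0, -0.0] dist cm 3.1 deg 15.0
```

{"fn": "jog_arm", "kwargs": {
  "motion": [
    {"delta_rot": [0.12,0,0],"slide": [0,1.5,0.2],"hand": 0},
    {"delta_rot": [0.22,0,0],"slide": [1,2.8,0.4],"hand": 0},
    {"delta_rot": [0.261,0,0],"slide": [2,2.8,0.4],"hand": 0},
    {"delta_rot": [0.261,0,0],"slide": [3,2.8,0.4],"hand": 0},
    {"delta_rot": [0.261,0,0],"slide": [4,2.8,0.4],"hand": 0}
  ]
}}

```text
time: 14.68
tool_pos: [0.5137, 0.1979, 0.1911]
ee_rot: [[0.0, 0.06, 0.998], [-0.001, 0.998, -0.06], [-1.0, -0.001, 0.0]]
force: [-0.4, 0.3, -2.7]
gripper_width: 0.0225
```

{"fn": "jog_arm", "kwargs": {
  "motion": [
    {"delta_rot": [0,0,0],"slide": [0,0,0],"hand": 0},
    {"delta_rot": [0,0,0],"slide": [0,0,0],"hand": 0},
    {"delta_rot": [0,0,0],"slide": [0,0,0],"hand": 0},
    {"delta_rot": [0,0,0],"slide": [0,0,0],"hand": 0},
    {"delta_rot": [0,0,0],"slide": [0,0,0],"hand": 0}
  ]
}}

```text
time: 15.1
tool_pos: [0.5144, 0.1979, 0.1922]
ee_rot: [[0.001, 0.062, 0.998], [0.0, 0.998, -0.062], [-1.0, 0.0, 0.001]]
force: [0.5, -0.8, -2.7]
gripper_width: 0.0222
```

```bash
python3 -c "
from h import *
wsnap('w7');plan([0.5127,0.2000,0.1287],-3.8)"
```

```text
t 15.1 p [0.5144 0.1979 0.1922] zang -3.58 tilt [ 0.001  0.    -1.   ] F [ 0.5 -0.8 -2.7] w 0.0222 q [ 0.35  0.53 -1.    1.83  0.5   1.07 -0.9 ]
cal drift mm [-0.06  0.04 -0.05]
slide [6.34, 0.19, -0.18] rot [0.004, 0.001, -0.0] dist cm 6.3 deg 0.2
```

View pics/w7.png

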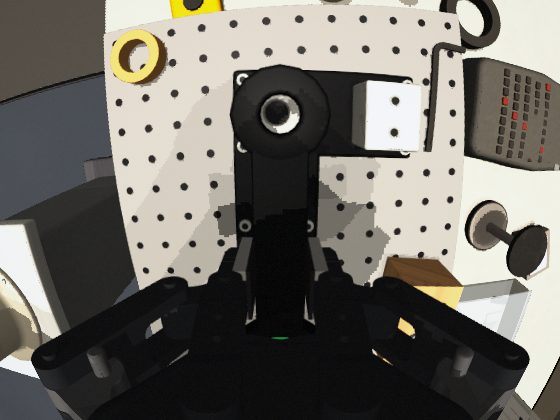

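The eye at (280,114) hangs over the boss, whose hole shows through it at (278,116). The pillar is at (388,116).

```bash
python3 - <<'E'
from base import *
c=pickle.load(open('pics/w7.pkl','rb')); c['xyz']=c['xyz']+[0,0,0.0012]
im=cv2.imread('pics/w7.png'); g=cv2.cvtColor(im,cv2.COLOR_BGR2GRAY)
cv2.imwrite('pics/w7z.png',cv2.resize(im[55:175,220:430],None,fx=3.8,fy=3.8,interpolation=cv2.INTER_CUBIC))
m=comp(im[...,0]>225,(375,100)); rct=cv2.minAreaRect((px2w(outer(m),0.138,c)[:,:2]*1e4).astype(np.float32)); print('pillar',rct)
print(w2px([[0.517,0.2649,0.126],[0.5908,0.2600,0.138],[0.517,0.2649,0.203]],c))
E
```

```text
pillar ((5904.966796875, 2603.3662109375), (425.07000732421875, 360.4925537109375), 86.17628479003906)
[[275.80995257 112.57452915]
 [394.3760021  116.60474894]
 [273.58538159 112.47146274]]
```

View pics/w7z.png

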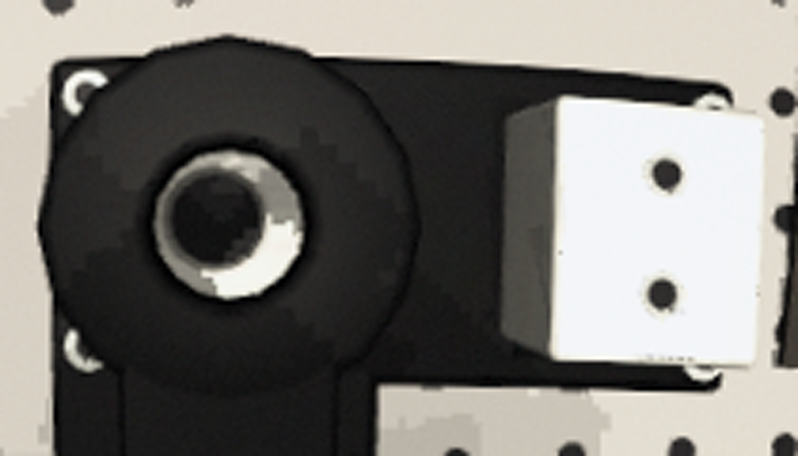

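```bash
python3 - <<'E'
from base import *
c=pickle.load(open('pics/w7.pkl','rb')); c['xyz']=c['xyz']+[0,0,0.0012]
im=cv2.imread('pics/w7.png'); g=cv2.cvtColor(im,cv2.COLOR_BGR2GRAY)
print('eye',px2w([[280.2,113.7]],0.2025,c),px2w([[280.2,113.7]],0.1965,c),'boss hole',px2w([[277.1,111.6]],0.126,c))
# outer circle of eye, image approx: left 39, right 419, top 37 in zoom
pts=[[220+39/3.8,55+225/3.8],[220+419/3.8,55+225/3.8],[220+228/3.8,55+37/3.8]]
W=px2w(pts,0.2025,c); print(W, 'cx',(W[0]+W[1])/2,'y',W[2,1]-0.021, 'dia',np.linalg.norm(W[0]-W[1]))
s=st(); y=-s['ee_rot'][:2,1]; print('kin eye',s['tool_pos'][:2]-0.065*y)
E
```

```text
eye [[0.5196114 0.264233  0.2025   ]] [[0.51962098 0.26421497 0.1965    ]] boss hole [[0.51785579 0.26547172 0.126     ]]
[[0.49944019 0.26555059 0.2025    ]
 [0.53985342 0.26303994 0.2025    ]
 [0.52077792 0.28424439 0.2025    ]] cx [0.5196468  0.26429527 0.2025    ] y 0.2632443925643222 dia 0.04049114309645243
t 15.15 p [0.5144 0.1979 0.1921] zang -3.57 tilt [ 0.001  0.    -1.   ] F [-0.3  0.5 -1.5] w 0.0223 q [ 0.35  0.53 -1.    1.83  0.5   1.07 -0.9 ]
kin eye [0.51841015 0.26280159]
```

{"fn": "jog_arm", "kwargs": {
  "motion": [
    {"delta_rot": [0.004,0,0],"slide": [1.5,0.08,-0.24],"hand": 0},
    {"delta_rot": [0.004,0,0],"slide": [3,0.08,-0.24],"hand": 0},
    {"delta_rot": [0.004,0,0],"slide": [4.5,0.08,-0.24],"hand": 0},
    {"delta_rot": [0.004,0,0],"slide": [5.4,0.08,-0.24],"hand": 0},
    {"delta_rot": [0.004,0,0],"slide": [5.4,0.08,-0.24],"hand": 0}
  ]
}}

```text
time: 15.57
tool_pos: [0.5104, 0.1981, 0.1356]
ee_rot: [[-0.003, 0.066, 0.998], [-0.001, 0.998, -0.066], [-1.0, -0.001, -0.003]]
force: [0.2, -0.3, -1.9]
gripper_width: 0.0223
```

{"fn": "jog_arm", "kwargs": {
  "motion": [
    {"delta_rot": [0,0,0],"slide": [0,0,0],"hand": 0},
    {"delta_rot": [0,0,0],"slide": [0,0,0],"hand": 0},
    {"delta_rot": [0,0,0],"slide": [0,0,0],"hand": 0},
    {"delta_rot": [0,0,0],"slide": [0,0,0],"hand": 0}
  ]
}}

```text
time: 15.9
tool_pos: [0.5121, 0.1992, 0.1384]
ee_rot: [[0.001, 0.066, 0.998], [0.0, 0.998, -0.066], [-1.0, 0.0, 0.001]]
force: [-0.1, 0.1, -2.1]
gripper_width: 0.0222
```

```bash
python3 - <<'E'
from base import *
im,d,c=wsnap('w8')
cv2.imwrite('pics/w8z.png',cv2.resize(im[55:175,220:430],None,fx=3.8,fy=3.8,interpolation=cv2.INTER_CUBIC))
plan([0.5127,0.2000,0.1287],-3.8)
E
```

```text
t 15.9 p [0.5121 0.1992 0.1384] zang -3.78 tilt [ 0.001  0.    -1.   ] F [-0.1  0.1 -2.1] w 0.0222 q [ 0.3   0.59 -0.94  1.88  0.57  0.97 -0.97]
cal drift mm [-0.06 -0.08 -0.11]
slide [0.96, 0.09, 0.05] rot [0.0, 0.001, -0.0] dist cm 1.0 deg 0.1
```

View pics/w8z.png

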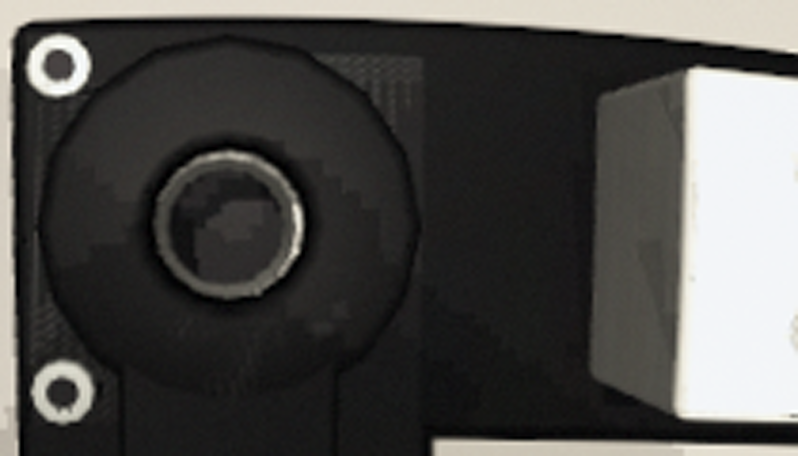

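```bash
python3 - <<'E'
from base import *
c=pickle.load(open('pics/w8.pkl','rb')); c['xyz']=c['xyz']+[0,0,0.0012]
P=np.array([[0.517,0.2649,0.126],[0.517,0.2649,0.136],[0.517,0.2649,0.148]])
print((w2px(P,c)-[220,55])*3.8, c['xyz'])
print(px2w([[220+229/3.8,55+225/3.8]],0.148,c), px2w([[220+233.5/3.8,55+225.5/3.8]],0.126,c))
E
```

```text
[[223.90713145 228.29743791]
 [223.7723187  228.90147767]
 [223.58379288 229.74627817]] [0.51731428 0.26597927 0.28093716]
[[0.51760852 0.26537148 0.148     ]] [[0.51820972 0.26517191 0.126     ]]
```

{"fn": "jog_arm", "kwargs": {
  "motion": [
    {"delta_rot": [0,0,0],"slide": [0.4,0,0.05],"hand": 0},
    {"delta_rot": [0,0,0],"slide": [0.7,0,0.05],"hand": 0},
    {"delta_rot": [0,0,0],"slide": [0.85,0,0.05],"hand": 0},
    {"delta_rot": [0,0,0],"slide": [0.9,0,0.05],"hand": 0},
    {"delta_rot": [0,0,0],"slide": [0.9,0,0.05],"hand": 0}
  ]
}}

```text
time: 16.37
tool_pos: [0.512, 0.1987, 0.1287]
ee_rot: [[-0.0, 0.066, 0.998], [-0.0, 0.998, -0.066], [-1.0, -0.001, -0.0]]
force: [1.0, -1.6, -0.2]
gripper_width: 0.0222
```

{"fn": "jog_arm", "kwargs": {
  "motion": [
    {"delta_rot": [0,0,0],"slide": [0,0,0],"hand": 0},
    {"delta_rot": [0,0,0],"slide": [0.1,0,0],"hand": 0},
    {"delta_rot": [0,0,0],"slide": [0.1,0,0],"hand": 0}
  ]
}}

```text
time: 16.62
tool_pos: [0.5121, 0.1988, 0.1286]
ee_rot: [[0.0, 0.066, 0.998], [-0.001, 0.998, -0.066], [-1.0, -0.001, 0.0]]
force: [-3.0, -3.2, 9.6]
gripper_width: 0.0222
```

```bash
python3 - <<'E'
from base import *
im,d,c=wsnap('w9')
cv2.imwrite('pics/w9z.png',cv2.resize(im[55:175,220:430],None,fx=3.8,fy=3.8,interpolation=cv2.INTER_CUBIC))
E
```

```text
t 16.62 p [0.5121 0.1988 0.1286] zang -3.78 tilt [ 0.    -0.001 -1.   ] F [-3.  -3.2  9.6] w 0.0222 q [ 0.29  0.6  -0.93  1.88  0.59  0.96 -0.98]
cal drift mm [-0.01 -0.01  0.  ]
```

View pics/w9z.png

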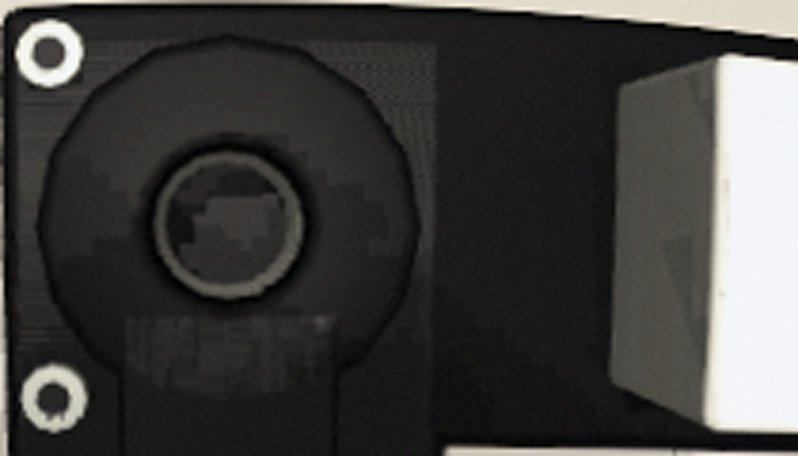

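Force contact is 9.6 N and the holes look concentric at zoom (229,224). I'll release the arm.

{"fn": "jog_arm", "kwargs": {
  "motion": [
    {"delta_rot": [0,0,0],"slide": [-0.1,0,0],"hand": 55},
    {"delta_rot": [0,0,0],"slide": [-0.1,0,0],"hand": 55},
    {"delta_rot": [0,0,0],"slide": [-0.1,0,0],"hand": 55},
    {"delta_rot": [0,0,0],"slide": [-1.5,0,0],"hand": 55},
    {"delta_rot": [0,0,0],"slide": [-4,0,0],"hand": 55}
  ]
}}

```text
time: 17.08
tool_pos: [0.5103, 0.1981, 0.1663]
ee_rot: [[-0.005, 0.066, 0.998], [-0.001, 0.998, -0.066], [-1.0, -0.001, -0.005]]
force: [0.2, -1.0, 0.3]
gripper_width: 0.0469
```

{"fn": "jog_arm", "kwargs": {
  "motion": [
    {"delta_rot": [0,0,0],"slide": [-3,-1,0],"hand": 55},
    {"delta_rot": [0,0,0],"slide": [-6,-2,0],"hand": 55},
    {"delta_rot": [0,0,0],"slide": [-7,-2,0],"hand": 55},
    {"delta_rot": [0,0,0],"slide": [-7,-2,0],"hand": 55},
    {"delta_rot": [0,0,0],"slide": [-7,-2,0],"hand": 55}
  ]
}}

```text
time: 17.5
tool_pos: [0.511, 0.1791, 0.2381]
ee_rot: [[0.001, 0.066, 0.998], [0.0, 0.998, -0.066], [-1.0, 0.0, 0.001]]
force: [0.0, 0.0, -0.4]
gripper_width: 0.0468
```

{"fn": "jog_arm", "kwargs": {
  "motion": [
    {"delta_rot": [0,0,0],"slide": [0,0,0],"hand": 55},
    {"delta_rot": [0,0,0],"slide": [0,0,0],"hand": 55},
    {"delta_rot": [0,0,0],"slide": [0,0,0],"hand": 55}
  ]
}}

```text
time: 17.75
tool_pos: [0.5099, 0.179, 0.2364]
ee_rot: [[-0.002, 0.065, 0.998], [-0.0, 0.998, -0.065], [-1.0, -0.0, -0.002]]
force: [-0.4, 0.6, 0.1]
gripper_width: 0.0472
```

```bash
python3 - <<'E'
from base import *
im,d,c=wsnap('w10')
plan([0.6,-0.0,0.27],96)
E
```

```text
t 17.75 p [0.5099 0.179  0.2364] zang -3.73 tilt [-0.002 -0.    -1.   ] F [-0.4  0.6  0.1] w 0.0472 q [ 0.43  0.46 -1.05  1.81  0.44  1.13 -0.83]
cal drift mm [0.1  0.04 0.19]
slide [-3.36, -17.29, 10.14] rot [-1.741, -0.002, -0.002] dist cm 20.3 deg 99.7
```

View pics/w10.png

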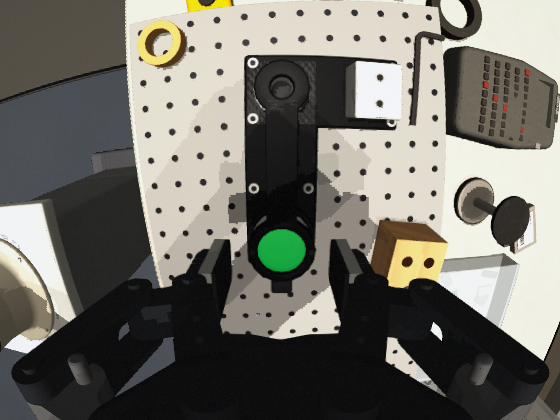

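The arm lies in place with its eye at (282,86) over the boss and its filter at (282,250) over the port. Next is the bridge.

```bash
python3 - <<'E'
from base import *
c=pickle.load(open('pics/w10.pkl','rb')); c['xyz']=c['xyz']+[0,0,0.0012]
im=cv2.imread('pics/w10.png'); hsv=cv2.cvtColor(im,cv2.COLOR_BGR2HSV)
gr=cen((hsv[...,0]>45)&(hsv[...,0]<85)&(hsv[...,1]>120),(240,210,90,80)); F=px2w([gr[0]],0.136,c)[0]
cv2.imwrite('pics/w10z.png',cv2.resize(im[45:145,235:415],None,fx=4.4,fy=4.4,interpolation=cv2.INTER_CUBIC))
print('filter',F,'expected port', [0.5084,0.1352])
plan([0.535,-0.0425,0.236],95.78)
E
```

```text
filter [0.50892755 0.13652139 0.136     ] expected port [0.5084, 0.1352]
slide [0.05, -21.95, 3.93] rot [-1.737, -0.002, -0.002] dist cm 22.3 deg 99.5
```

View pics/w10z.png

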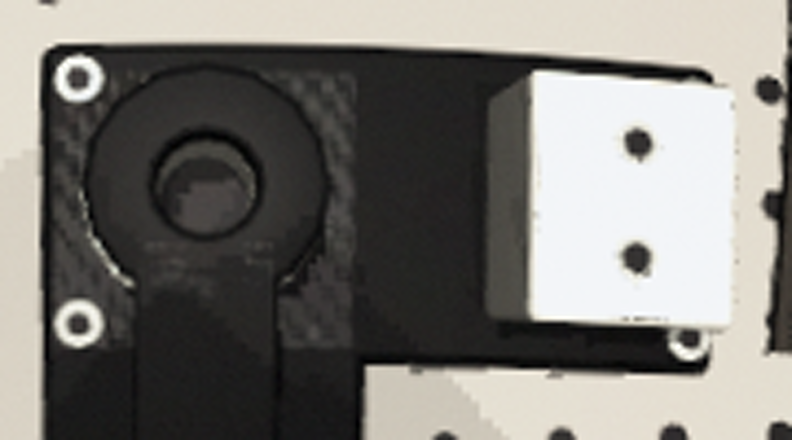

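{"fn": "jog_arm", "kwargs": {
  "motion": [
    {"delta_rot": [-0.12,0,0],"slide": [0,-2,0.4],"hand": 65},
    {"delta_rot": [-0.24,0,0],"slide": [0,-4,0.8],"hand": 65},
    {"delta_rot": [-0.36,0,0],"slide": [0,-6,1.2],"hand": 65},
    {"delta_rot": [-0.48,0,0],"slide": [0,-8,1.6],"hand": 65},
    {"delta_rot": [-0.6,0,0],"slide": [0,-10,2],"hand": 65}
  ]
}}

```text
time: 18.22
tool_pos: [0.5239, 0.0772, 0.2371]
ee_rot: [[-0.001, -0.515, 0.857], [0.0, 0.857, 0.515], [-1.0, 0.001, -0.001]]
force: [0.3, 0.1, -0.4]
gripper_width: 0.0555
```

```bash
python3 - <<'E'
from base import *
c=pickle.load(open('pics/w10.pkl','rb')); c['xyz']=c['xyz']+[0,0,0.0012]
im=cv2.imread('pics/w10.png')
print('eye',px2w([[281.7,86.9]],0.138,c))
m=comp(im[...,0]>225,(360,100)); rct=cv2.minAreaRect((px2w(outer(m),0.138,c)[:,:2]*1e4).astype(np.float32)); print('pillar',rct)
st(); plan([0.535,-0.0425,0.22],95.78)
E
```

```text
eye [[0.51754257 0.26477013 0.138     ]]
pillar ((5904.99755859375, 2603.563232421875), (422.74761962890625, 360.50750732421875), 86.99894714355469)
t 18.22 p [0.5239 0.0772 0.2371] zang 30.98 tilt [-0.001  0.    -1.   ] F [ 0.3  0.1 -0.4] w 0.0555 q [ 0.72  0.51 -1.2   1.83  0.52  1.17 -0.11]
slide [1.71, -10.84, -5.21] rot [-1.131, -0.0, -0.001] dist cm 12.1 deg 64.8
```

{"fn": "jog_arm", "kwargs": {
  "motion": [
    {"delta_rot": [-0.12,0,0],"slide": [0,-1.5,-0.5],"hand": 70},
    {"delta_rot": [-0.24,0,0],"slide": [0,-3,-1.2],"hand": 70},
    {"delta_rot": [-0.36,0,0],"slide": [0,-4.5,-2],"hand": 70},
    {"delta_rot": [-0.48,0,0],"slide": [0,-6,-2.7],"hand": 70},
    {"delta_rot": [-0.6,0,0],"slide": [0,-7.5,-3.4],"hand": 70}
  ]
}}

```text
time: 18.63
tool_pos: [0.5329, -0.0047, 0.2371]
ee_rot: [[-0.001, -0.909, 0.417], [0.0, 0.417, 0.909], [-1.0, 0.001, 0.0]]
force: [-0.3, -0.5, 0.7]
gripper_width: 0.06
```

{"fn": "jog_arm", "kwargs": {
  "motion": [
    {"delta_rot": [-0.12,0,0],"slide": [0,0,-1],"hand": 70},
    {"delta_rot": [-0.24,0,0],"slide": [0,0,-2],"hand": 70},
    {"delta_rot": [-0.36,0,0],"slide": [0,0,-3],"hand": 70},
    {"delta_rot": [-0.48,0,0],"slide": [0,0,-4],"hand": 70},
    {"delta_rot": [-0.53,0,0],"slide": [0,0,-4],"hand": 70}
  ]
}}

```text
time: 19.05
tool_pos: [0.5153, -0.0422, 0.2365]
ee_rot: [[-0.002, -0.995, -0.097], [0.0, -0.097, 0.995], [-1.0, 0.002, 0.001]]
force: [1.0, -0.1, -0.6]
gripper_width: 0.0601
```

```bash
python3 - <<'E'
from base import *
st(); plan([0.535,-0.0425,0.14],95.78); plan([0.535,-0.0425,0.20],95.78)
E
```

```text
t 19.05 p [ 0.5153 -0.0422  0.2365] zang 95.57 tilt [-0.002  0.    -1.   ] F [ 1.  -0.1 -0.6] w 0.0601 q [ 1.07  0.7  -1.47  1.86  0.72  1.29  1.06]
slide [9.64, -1.98, -0.23] rot [-0.004, 0.001, -0.002] dist cm 9.8 deg 0.2
slide [3.64, -1.96, -0.23] rot [-0.004, 0.001, -0.002] dist cm 4.1 deg 0.2
```

{"fn": "jog_arm", "kwargs": {
  "motion": [
    {"delta_rot": [0,0,0],"slide": [1,-1,-0.2],"hand": 65},
    {"delta_rot": [0,0,0],"slide": [4,-2,-0.2],"hand": 65},
    {"delta_rot": [0,0,0],"slide": [7,-2,-0.2],"hand": 65},
    {"delta_rot": [0,0,0],"slide": [9.6,-2,-0.2],"hand": 65},
    {"delta_rot": [0,0,0],"slide": [9.6,-2,-0.2],"hand": 65}
  ]
}}

```text
time: 19.47
tool_pos: [0.5328, -0.0408, 0.1365]
ee_rot: [[-0.008, -0.996, -0.094], [0.001, -0.094, 0.996], [-1.0, 0.008, 0.001]]
force: [-0.6, -1.5, -1.2]
gripper_width: 0.0556
```

{"fn": "jog_arm", "kwargs": {
  "motion": [
    {"delta_rot": [0,0,0],"slide": [0,0,0],"hand": 65},
    {"delta_rot": [0,0,0],"slide": [0,0,0],"hand": 65},
    {"delta_rot": [0,0,0],"slide": [0,0,0],"hand": 65},
    {"delta_rot": [0,0,0],"slide": [0,0,0],"hand": 65}
  ]
}}

```text
time: 19.8
tool_pos: [0.5373, -0.0402, 0.1433]
ee_rot: [[0.003, -0.996, -0.093], [-0.0, -0.093, 0.996], [-1.0, -0.003, -0.0]]
force: [0.0, -0.5, 0.4]
gripper_width: 0.0558
```

```bash
python3 - <<'E'
from base import *
wsnap('w11'); plan([0.535,-0.0425,0.087],95.78)
E
```

```text
t 19.8 p [ 0.5373 -0.0402  0.1433] zang 95.34 tilt [ 0.003 -0.    -1.   ] F [ 0.  -0.5  0.4] w 0.0558 q [ 0.95  0.8  -1.31  1.89  0.86  1.16  0.98]
cal drift mm [-0.13 -0.12 -0.2 ]
slide [5.61, 0.24, -0.19] rot [-0.008, -0.001, 0.002] dist cm 5.6 deg 0.5
```

View pics/w11.png

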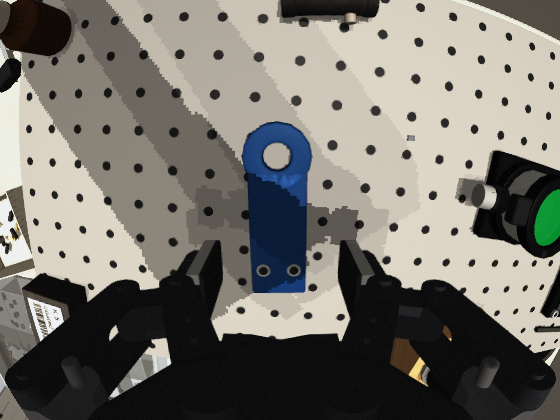

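The bridge is centred between the fingers at (278,210), so I'll descend.

{"fn": "jog_arm", "kwargs": {
  "motion": [
    {"delta_rot": [-0.006,0,0],"slide": [1.5,0.1,-0.2],"hand": 65},
    {"delta_rot": [-0.006,0,0],"slide": [3,0.2,-0.2],"hand": 65},
    {"delta_rot": [-0.006,0,0],"slide": [4.3,0.2,-0.2],"hand": 62},
    {"delta_rot": [-0.006,0,0],"slide": [4.8,0.2,-0.2],"hand": 60},
    {"delta_rot": [-0.006,0,0],"slide": [4.8,0.2,-0.2],"hand": 60}
  ]
}}

```text
time: 20.27
tool_pos: [0.5329, -0.0426, 0.0916]
ee_rot: [[-0.003, -0.995, -0.099], [0.0, -0.099, 0.995], [-1.0, 0.003, 0.001]]
force: [0.0, 0.4, 0.0]
gripper_width: 0.0507
```

{"fn": "jog_arm", "kwargs": {
  "motion": [
    {"delta_rot": [0,0,0],"slide": [0,0,0],"hand": 60},
    {"delta_rot": [0,0,0],"slide": [0,0,0],"hand": 60},
    {"delta_rot": [0,0,0],"slide": [0,0,0],"hand": 60}
  ]
}}

```text
time: 20.52
tool_pos: [0.5349, -0.0423, 0.0942]
ee_rot: [[0.001, -0.995, -0.099], [0.0, -0.099, 0.995], [-1.0, -0.001, 0.0]]
force: [-0.0, -0.1, -0.2]
gripper_width: 0.0515
```

```bash
python3 - <<'E'
from base import *
st(); plan([0.535,-0.0425,0.087],95.78)
E
```

```text
t 20.52 p [ 0.5349 -0.0423  0.0942] zang 95.69 tilt [ 0.001  0.    -1.   ] F [-0.  -0.1 -0.2] w 0.0515 q [ 0.92  0.85 -1.24  1.93  0.93  1.09  0.94]
slide [0.72, -0.0, -0.02] rot [-0.002, 0.0, 0.001] dist cm 0.7 deg 0.1
```

{"fn": "jog_arm", "kwargs": {
  "motion": [
    {"delta_rot": [0,0,0],"slide": [0.4,0,0],"hand": 60},
    {"delta_rot": [0,0,0],"slide": [0.75,0,0],"hand": 60},
    {"delta_rot": [0,0,0],"slide": [0.75,0,0],"hand": 0},
    {"delta_rot": [0,0,0],"slide": [0.75,0,0],"hand": 0},
    {"delta_rot": [0,0,0],"slide": [0.75,0,0],"hand": 0}
  ]
}}

```text
time: 20.93
tool_pos: [0.5344, -0.0425, 0.0861]
ee_rot: [[-0.0, -0.995, -0.099], [-0.0, -0.099, 0.995], [-1.0, 0.0, 0.0]]
force: [-0.1, 0.8, -0.8]
gripper_width: 0.034
```

{"fn": "jog_arm", "kwargs": {
  "motion": [
    {"delta_rot": [0,0,0],"slide": [0,0,0],"hand": 0},
    {"delta_rot": [0,0,0],"slide": [0,0,0],"hand": 0},
    {"delta_rot": [0,0,0],"slide": [0,0,0],"hand": 0}
  ]
}}

```text
time: 21.18
tool_pos: [0.5344, -0.0426, 0.0861]
ee_rot: [[-0.0, -0.995, -0.099], [0.0, -0.099, 0.995], [-1.0, 0.0, 0.0]]
force: [-0.4, 0.9, -0.8]
gripper_width: 0.0337
```

```bash
python3 - <<'E'
from base import *
wsnap('w12')
E
```

```text
t 21.18 p [ 0.5344 -0.0426  0.0861] zang 95.69 tilt [-0.  0. -1.] F [-0.4  0.9 -0.8] w 0.0337 q [ 0.91  0.86 -1.22  1.93  0.94  1.08  0.94]
cal drift mm [0. 0. 0.]
```

View pics/w12.png

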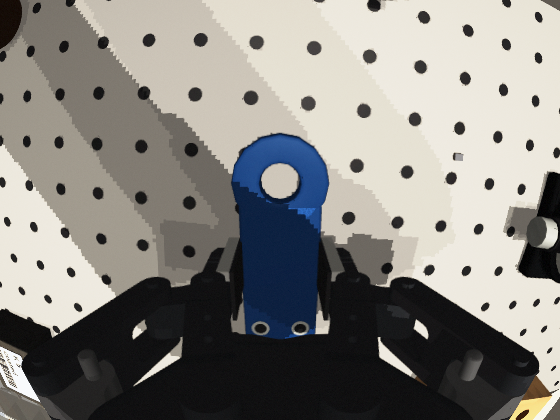

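```bash
python3 - <<'E'
from base import *
c=pickle.load(open('pics/w12.pkl','rb')); c['xyz']=c['xyz']+[0,0,0.0012]
im=cv2.imread('pics/w12.png'); hsv=cv2.cvtColor(im,cv2.COLOR_BGR2HSV)
h=cen(hsv[...,1]<90,(258,160,46,44)); print(h)
s=st(); p=s['tool_pos'][:2]; y=s['ee_rot'][:2,1]
for z in (0.096,0.092):
    e=px2w([h[0]],z,c)[0,:2]; print('hole',e,'along',(e-p)@y,'lat',(e-p)@s['ee_rot'][:2,2])
plan([0.5539,0.2625,0.23],86.2)
E
```

```text
(array([279.7826484 , 180.41917808]), array([ 261,  163,   39,   36, 1095], dtype=int32))
t 21.23 p [ 0.5344 -0.0426  0.0861] zang 95.68 tilt [-0.  0. -1.] F [-0.1 -0.2 -0.5] w 0.0342 q [ 0.91  0.86 -1.22  1.93  0.94  1.08  0.94]
hole [ 0.49686606 -0.0462304 ] along 0.03771917671997833 lat 8.607784026116425e-05
hole [ 0.49770829 -0.04614753] along 0.036872882069560804 lat 8.513552814988073e-05
slide [-14.39, -4.96, 30.17] rot [0.166, 0.0, -0.0] dist cm 33.8 deg 9.5
```

{"fn": "jog_arm", "kwargs": {
  "motion": [
    {"delta_rot": [0,0,0],"slide": [-1,0,0],"hand": 0},
    {"delta_rot": [0,0,0],"slide": [-4,0,0],"hand": 0},
    {"delta_rot": [0,0,0],"slide": [-8,0,0],"hand": 0},
    {"delta_rot": [0,0,0],"slide": [-12,0,2],"hand": 0},
    {"delta_rot": [0.05,0,0],"slide": [-14.4,-0.5,5],"hand": 0}
  ]
}}

```text
time: 21.65
tool_pos: [0.5352, 0.005, 0.233]
ee_rot: [[0.001, -0.999, -0.043], [-0.001, -0.043, 0.999], [-1.0, -0.001, -0.001]]
force: [1.6, 0.4, -1.3]
gripper_width: 0.0339
```

{"fn": "jog_arm", "kwargs": {
  "motion": [
    {"delta_rot": [0.03,0,0],"slide": [0,-0.5,3.5],"hand": 0},
    {"delta_rot": [0.06,0,0],"slide": [0,-1.2,7],"hand": 0},
    {"delta_rot": [0.08,0,0],"slide": [0,-2,10.5],"hand": 0},
    {"delta_rot": [0.11,0,0],"slide": [0,-2.5,14],"hand": 0},
    {"delta_rot": [0.11,0,0],"slide": [0,-3,17.5],"hand": 0}
  ]
}}

```text
time: 22.07
tool_pos: [0.5558, 0.1856, 0.2311]
ee_rot: [[0.001, -0.998, 0.062], [-0.0, 0.062, 0.998], [-1.0, -0.001, -0.0]]
force: [0.5, -0.4, -0.8]
gripper_width: 0.034
```

```bash
python3 - <<'E'
from base import *
st();plan([0.5543,0.2624,0.21],86.2)
E
```

```text
t 22.07 p [0.5558 0.1856 0.2311] zang 86.42 tilt [ 0.001 -0.    -1.   ] F [ 0.5 -0.4 -0.8] w 0.034 q [ 0.5   0.71 -1.28  1.7   0.71  1.28  0.57]
slide [2.11, 0.63, 7.65] rot [0.004, -0.0, 0.001] dist cm 8.0 deg 0.2
```

{"fn": "jog_arm", "kwargs": {
  "motion": [
    {"delta_rot": [0.004,0,0],"slide": [0,0.6,3.5],"hand": 0},
    {"delta_rot": [0.004,0,0],"slide": [1,0.6,6.5],"hand": 0},
    {"delta_rot": [0.004,0,0],"slide": [2.5,0.6,7.6],"hand": 0},
    {"delta_rot": [0.004,0,0],"slide": [4.5,0.6,7.6],"hand": 0},
    {"delta_rot": [0.004,0,0],"slide": [6,0.6,7.6],"hand": 0}
  ]
}}

```text
time: 22.48
tool_pos: [0.5535, 0.2618, 0.1697]
ee_rot: [[-0.0, -0.998, 0.062], [0.0, 0.062, 0.998], [-1.0, 0.0, 0.0]]
force: [0.0, -0.8, -1.0]
gripper_width: 0.0343
```

{"fn": "jog_arm", "kwargs": {
  "motion": [
    {"delta_rot": [0,0,0],"slide": [0,0,0],"hand": 0},
    {"delta_rot": [0,0,0],"slide": [0,0,0],"hand": 0},
    {"delta_rot": [0,0,0],"slide": [0,0,0],"hand": 0},
    {"delta_rot": [0,0,0],"slide": [0,0,0],"hand": 0},
    {"delta_rot": [0,0,0],"slide": [0,0,0],"hand": 0}
  ]
}}

```text
time: 22.9
tool_pos: [0.5552, 0.26, 0.1713]
ee_rot: [[0.002, -0.998, 0.066], [0.001, 0.066, 0.998], [-1.0, -0.001, 0.001]]
force: [-0.3, -0.2, -2.1]
gripper_width: 0.034
```

```bash
python3 - <<'E'
from base import *
im,d,c=wsnap('w13');plan([0.5543,0.2624,0.138],86.2)
cv2.imwrite('pics/w13z.png',cv2.resize(im[100:240,190:370],None,fx=4,fy=4,interpolation=cv2.INTER_CUBIC))
E
```

```text
t 22.9 p [0.5552 0.26   0.1713] zang 86.22 tilt [ 0.002  0.001 -1.   ] F [-0.3 -0.2 -2.1] w 0.034 q [ 0.3   0.79 -1.19  1.69  0.78  1.21  0.43]
cal drift mm [-0.09  0.03 -0.16]
slide [3.32, 0.1, 0.23] rot [0.001, 0.001, 0.001] dist cm 3.3 deg 0.1
```

View pics/w13.png

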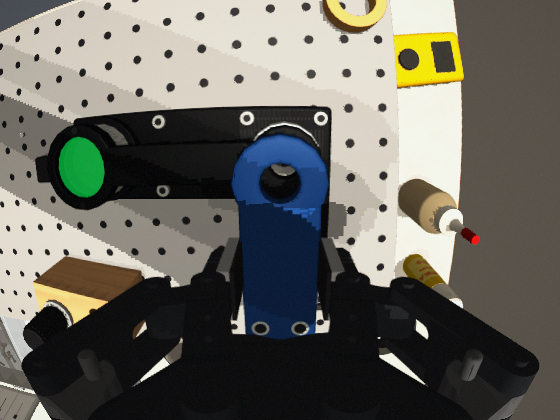

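View pics/w13z.png

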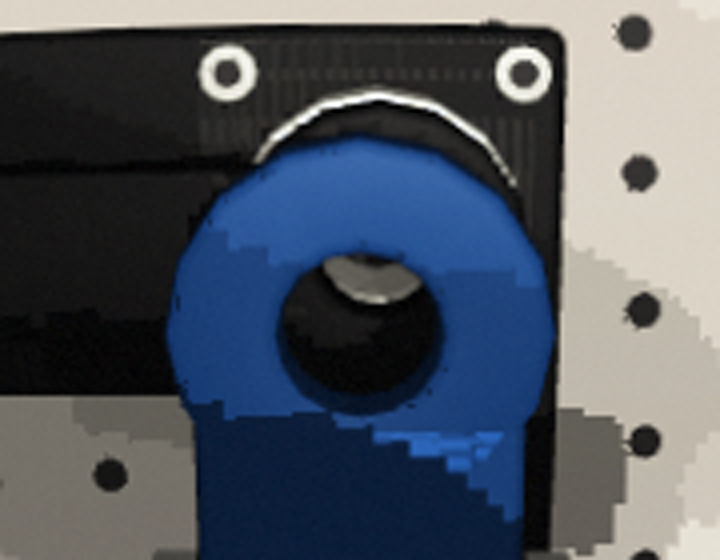

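```bash
python3 - <<'E'
from base import *
c=pickle.load(open('pics/w13.pkl','rb')); c['xyz']=c['xyz']+[0,0,0.0012]
H=[0.5172,0.2649]
z=lambda uv:(uv-[190,100])*4
for h in (0.126,0.138,0.171,0.181): print(h,z(w2px([H+[h]],c))[0])
# bridge hole top circle centre ~ zoom (360,333)
print('bridge hole now',px2w([[190+360/4,100+333/4]],0.181,c), 'arm eye arc centre check', [z(w2px([[H[0]+0.021*np.cos(a),H[1]+0.021*np.sin(a),0.138]],c))[0].round(0).tolist() for a in np.radians([150,180,210])])
print('boss arc',[z(w2px([[H[0]+0.022*np.cos(a),H[1]+0.022*np.sin(a),0.126]],c))[0].round(0).tolist() for a in np.radians([150,180,210])])
E
```

```text
0.126 [374.10686316 239.61380692]
0.138 [375.14139277 252.45963067]
0.171 [378.84033126 298.57245859]
0.181 [380.30424088 316.90193281]
bridge hole now [[0.51877671 0.26267627 0.181     ]] arm eye arc centre check [[444.0, 115.0], [365.0, 99.0], [289.0, 125.0]]
boss arc [[442.0, 105.0], [364.0, 89.0], [289.0, 114.0]]
```

{"fn": "jog_arm", "kwargs": {
  "motion": [
    {"delta_rot": [0,0,0],"slide": [0.8,0.13,0.23],"hand": 0},
    {"delta_rot": [0,0,0],"slide": [1.6,0.13,0.23],"hand": 0},
    {"delta_rot": [0,0,0],"slide": [2.2,0.13,0.23],"hand": 0},
    {"delta_rot": [0,0,0],"slide": [2.5,0.13,0.23],"hand": 0},
    {"delta_rot": [0,0,0],"slide": [2.5,0.13,0.23],"hand": 0}
  ]
}}

```text
time: 23.37
tool_pos: [0.5526, 0.2621, 0.1437]
ee_rot: [[-0.002, -0.998, 0.064], [-0.001, 0.064, 0.998], [-1.0, 0.002, -0.001]]
force: [0.3, -0.3, -2.0]
gripper_width: 0.034
```

{"fn": "jog_arm", "kwargs": {
  "motion": [
    {"delta_rot": [0,0,0],"slide": [0,0,0],"hand": 0},
    {"delta_rot": [0,0,0],"slide": [0,0,0],"hand": 0},
    {"delta_rot": [0,0,0],"slide": [0,0,0],"hand": 0},
    {"delta_rot": [0,0,0],"slide": [0,0,0],"hand": 0}
  ]
}}

```text
time: 23.7
tool_pos: [0.5535, 0.2627, 0.1455]
ee_rot: [[0.001, -0.998, 0.065], [0.0, 0.065, 0.998], [-1.0, -0.0, 0.0]]
force: [0.0, 0.0, -1.3]
gripper_width: 0.0341
```

```bash
python3 - <<'E'
from base import *
im,d,c=wsnap('w14');plan([0.5543,0.2624,0.138],86.2)
cv2.imwrite('pics/w14z.png',cv2.resize(im[100:240,190:370],None,fx=4,fy=4,interpolation=cv2.INTER_CUBIC))
c['xyz']=c['xyz']+[0,0,0.0012]
H=[0.5172,0.2649]
z=lambda uv:(uv-[190,100])*4
for h in (0.126,0.138,0.147,0.157): print(h,z(w2px([H+[h]],c))[0])
E
```

```text
t 23.7 p [0.5535 0.2627 0.1455] zang 86.29 tilt [ 0.001  0.    -1.   ] F [ 0.   0.  -1.3] w 0.0341 q [ 0.29  0.82 -1.16  1.71  0.81  1.18  0.41]
cal drift mm [-0.01 -0.04 -0.03]
slide [0.74, -0.09, -0.02] rot [0.001, 0.0, 0.0] dist cm 0.8 deg 0.1
0.126 [356.02953592 284.43865498]
0.138 [355.79115894 302.76541032]
0.147 [355.58731436 318.47753689]
0.157 [355.33013886 338.35371316]
```

View pics/w14z.png

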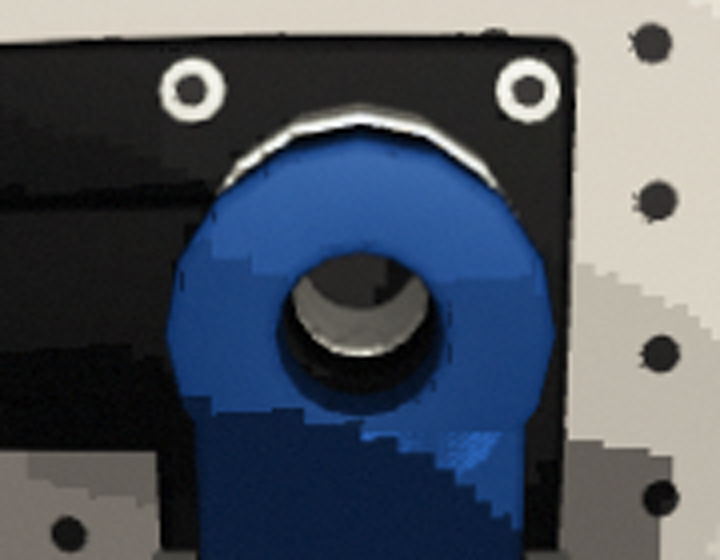

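Everything lines up within about 0.5 mm: the bridge hole is at zoom (360,333), against a predicted (355,335). I'll lower it.

{"fn": "jog_arm", "kwargs": {
  "motion": [
    {"delta_rot": [0,0,0],"slide": [0.3,0,0],"hand": 0},
    {"delta_rot": [0,0,0],"slide": [0.55,0,0],"hand": 0},
    {"delta_rot": [0,0,0],"slide": [0.7,0,0],"hand": 0},
    {"delta_rot": [0,0,0],"slide": [0.75,0,0],"hand": 0},
    {"delta_rot": [0,0,0],"slide": [0.75,0,0],"hand": 0}
  ]
}}

```text
time: 24.17
tool_pos: [0.5533, 0.2624, 0.1381]
ee_rot: [[0.0, -0.998, 0.065], [-0.001, 0.065, 0.998], [-1.0, -0.0, -0.001]]
force: [-2.8, -2.0, 4.4]
gripper_width: 0.0341
```

{"fn": "jog_arm", "kwargs": {
  "motion": [
    {"delta_rot": [0,0,0],"slide": [0.05,0,0],"hand": 0},
    {"delta_rot": [0,0,0],"slide": [0.1,0,0],"hand": 0},
    {"delta_rot": [0,0,0],"slide": [0.1,0,0],"hand": 0}
  ]
}}

```text
time: 24.42
tool_pos: [0.5533, 0.2624, 0.1381]
ee_rot: [[0.001, -0.998, 0.065], [-0.001, 0.065, 0.998], [-1.0, -0.001, -0.001]]
force: [-3.8, -3.7, 11.8]
gripper_width: 0.034
```

```bash
python3 - <<'E'
from base import *
im,d,c=wsnap('w15')
cv2.imwrite('pics/w15z.png',cv2.resize(im[100:240,190:370],None,fx=4,fy=4,interpolation=cv2.INTER_CUBIC))
E
```

```text
t 24.42 p [0.5533 0.2624 0.1381] zang 86.28 tilt [ 0.001 -0.001 -1.   ] F [-3.8 -3.7 11.8] w 0.034 q [ 0.28  0.82 -1.15  1.71  0.82  1.17  0.4 ]
cal drift mm [-0. -0. -0.]
```

View pics/w15z.png

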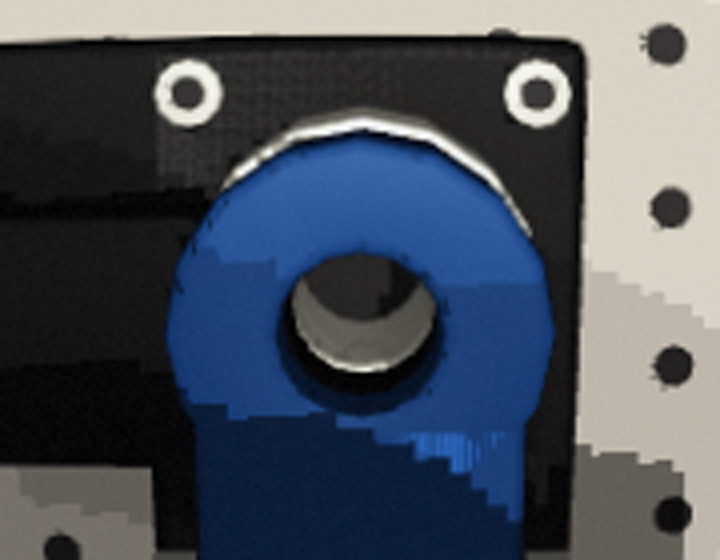

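{"fn": "jog_arm", "kwargs": {
  "motion": [
    {"delta_rot": [0,0,0],"slide": [-0.1,0,0],"hand": 60},
    {"delta_rot": [0,0,0],"slide": [-0.1,0,0],"hand": 60},
    {"delta_rot": [0,0,0],"slide": [-0.1,0,0],"hand": 60},
    {"delta_rot": [0,0,0],"slide": [-1.5,0,0],"hand": 60},
    {"delta_rot": [0,0,0],"slide": [-4,0,0],"hand": 60}
  ]
}}

```text
time: 24.88
tool_pos: [0.5518, 0.2613, 0.1748]
ee_rot: [[-0.005, -0.998, 0.064], [-0.002, 0.065, 0.998], [-1.0, 0.005, -0.002]]
force: [-0.0, -1.1, 0.3]
gripper_width: 0.0512
```

{"fn": "jog_arm", "kwargs": {
  "motion": [
    {"delta_rot": [0,0,0],"slide": [-3,-1.5,0],"hand": 60},
    {"delta_rot": [0,0,0],"slide": [-4,-3.2,0],"hand": 60},
    {"delta_rot": [0,0,0],"slide": [-4,-3.2,0],"hand": 60},
    {"delta_rot": [0,0,0],"slide": [-4,-3.2,0],"hand": 60},
    {"delta_rot": [0,0,0],"slide": [-4,-3.2,0],"hand": 60}
  ]
}}

```text
time: 25.3
tool_pos: [0.5843, 0.2605, 0.2162]
ee_rot: [[-0.001, -0.998, 0.064], [-0.0, 0.064, 0.998], [-1.0, 0.001, -0.0]]
force: [-0.0, -0.1, 0.2]
gripper_width: 0.0513
```

{"fn": "jog_arm", "kwargs": {
  "motion": [
    {"delta_rot": [0,0,0],"slide": [0,0,0],"hand": 60},
    {"delta_rot": [0,0,0],"slide": [0,0,0],"hand": 60},
    {"delta_rot": [0,0,0],"slide": [0,0,0],"hand": 60}
  ]
}}

```text
time: 25.55
tool_pos: [0.5844, 0.2605, 0.216]
ee_rot: [[-0.001, -0.998, 0.064], [-0.001, 0.064, 0.998], [-1.0, 0.001, -0.001]]
force: [-0.2, -0.3, 0.5]
gripper_width: 0.0514
```

```bash
python3 - <<'E'
from base import *
im,d,c=wsnap('w16')
u=w2px([[0.517,0.2649,0.148]],c)[0].astype(int); x0,y0=u[0]-50,max(u[1]-40,0); print(x0,y0)
cv2.imwrite('pics/w16z.png',cv2.resize(im[y0:y0+80,x0:x0+100],None,fx=7,fy=7,interpolation=cv2.INTER_CUBIC))
c['xyz']=c['xyz']+[0,0,0.0012]
for h in (0.126,0.138,0.148): print(h,(w2px([[0.517,0.2649,h]],c)[0]-[x0,y0])*7, w2px([[0.517,0.2649,h]],c)[0])
E
```

```text
t 25.55 p [0.5844 0.2605 0.216 ] zang 86.34 tilt [-0.001 -0.001 -1.   ] F [-0.2 -0.3  0.5] w 0.0514 q [ 0.3   0.78 -1.2   1.58  0.75  1.31  0.5 ]
cal drift mm [0.16 0.01 0.12]
229 70
0.126 [355.58003159 282.25016047] [279.79714737 110.3214515 ]
0.138 [355.46493655 281.24247734] [279.78070522 110.17749676]
0.148 [355.35899503 280.3150082 ] [279.76557072 110.04500117]
```

View pics/w16.png

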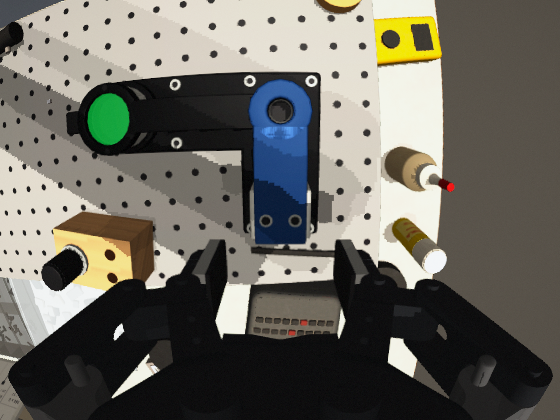

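View pics/w16z.png

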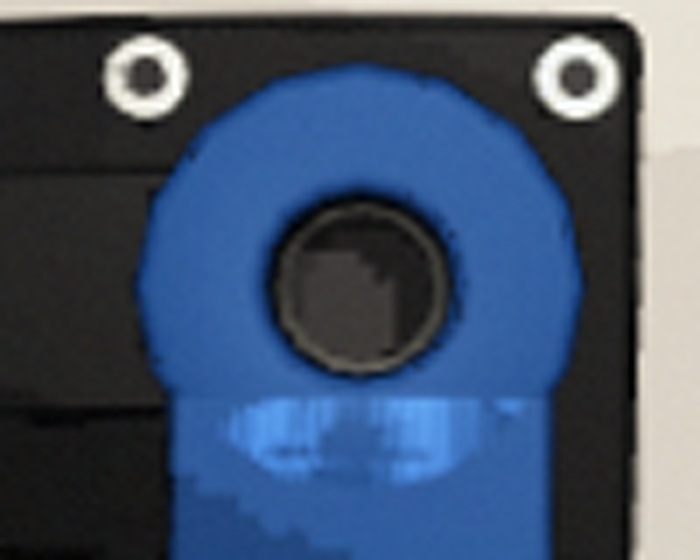

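The bridge is seated and all the holes look concentric around zoom (361,288). Next is the pin.

```bash
python3 - <<'E'
from base import *
c=pickle.load(open('pics/w16.pkl','rb')); c['xyz']=c['xyz']+[0,0,0.0012]
print('H',px2w([[280.1,110.7]],0.143,c)); print('knob', px2w([[57,276]],0.176,c))
c=pickle.load(open('pics/w6.pkl','rb')); c['xyz']=c['xyz']+[0,0,0.0012]; print('knob w6',px2w([[458,236]],0.176,c))
plan([0.665,0.07,0.25],88)
E
```

```text
H [[0.51740208 0.26508864 0.143     ]]
knob [[0.61870114 0.08614388 0.176     ]]
knob w6 [[0.61432642 0.06948644 0.176     ]]
slide [-3.38, -9.24, -18.5] rot [-0.029, -0.0, -0.001] dist cm 21.0 deg 1.7
```

{"fn": "jog_arm", "kwargs": {
  "motion": [
    {"delta_rot": [0,0,0],"slide": [-2,-1.5,-3],"hand": 60},
    {"delta_rot": [0,0,0],"slide": [-3.4,-3.5,-7],"hand": 60},
    {"delta_rot": [-0.03,0,0],"slide": [-3.4,-5.5,-11],"hand": 60},
    {"delta_rot": [-0.03,0,0],"slide": [-3.4,-7.5,-15],"hand": 60},
    {"delta_rot": [-0.03,0,0],"slide": [-3.4,-9,-18],"hand": 60}
  ]
}}

```text
time: 26.02
tool_pos: [0.6627, 0.076, 0.251]
ee_rot: [[0.001, -0.999, 0.034], [-0.0, 0.034, 0.999], [-1.0, -0.001, -0.0]]
force: [0.8, 0.1, 0.2]
gripper_width: 0.0513
```

{"fn": "jog_arm", "kwargs": {
  "motion": [
    {"delta_rot": [0,0,0],"slide": [0,0,0],"hand": 60},
    {"delta_rot": [0,0,0],"slide": [0,0,0],"hand": 60},
    {"delta_rot": [0,0,0],"slide": [0,0,0],"hand": 60},
    {"delta_rot": [0,0,0],"slide": [0,0,0],"hand": 60},
    {"delta_rot": [0,0,0],"slide": [0,0,0],"hand": 60}
  ]
}}

```text
time: 26.43
tool_pos: [0.6615, 0.0799, 0.2509]
ee_rot: [[0.0, -1.0, 0.031], [0.0, 0.031, 1.0], [-1.0, -0.0, 0.0]]
force: [0.4, -0.3, -0.2]
gripper_width: 0.0514
```

```bash
python3 - <<'E'
from base import *
im,d,c=wsnap('w17')
print([(np.round(r['box'],1),round(r['p'],2)) for r in find_in('wrist','pivot_pin')[:3]])
u=w2px([[0.616,0.075,0.17]],c)[0].astype(int); x0,y0=u[0]-60,max(u[1]-50,0); print(x0,y0,u)
cv2.imwrite('pics/w17z.png',cv2.resize(im[y0:y0+100,x0:x0+120],None,fx=6,fy=6,interpolation=cv2.INTER_CUBIC))
E
```

```text
t 26.43 p [0.6615 0.0799 0.2509] zang 88.2 tilt [ 0.  0. -1.] F [ 0.4 -0.3 -0.2] w 0.0514 q [ 0.57  0.8  -1.23  1.47  0.76  1.4   0.85]
cal drift mm [ 0.11 -0.12  0.  ]
[(array([257.2, 125.3,  35.4,  44.1]), 0.82)]
210 92 [270 142]
```

View pics/w17.png

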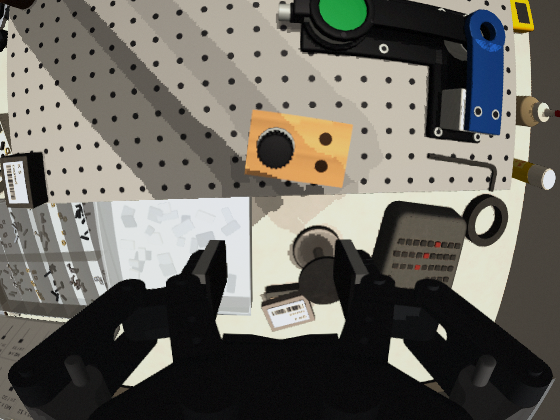

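View pics/w17z.png

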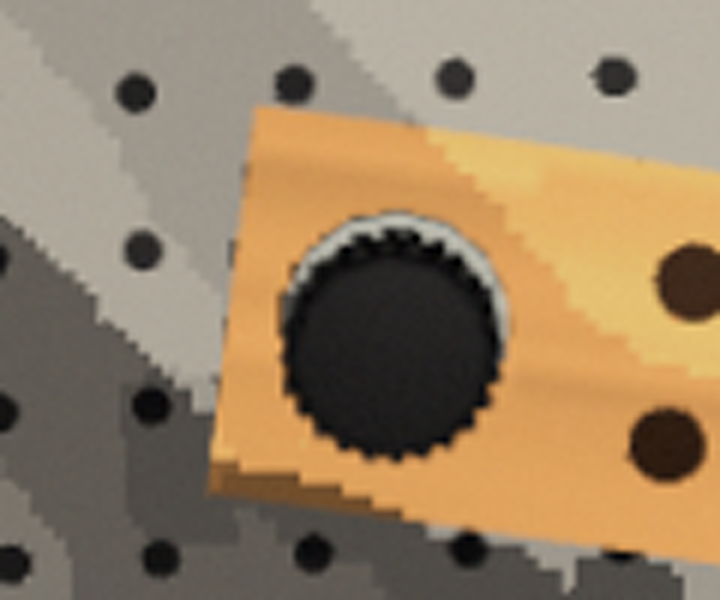

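```bash
python3 - <<'E'
from base import *
c=pickle.load(open('pics/w17.pkl','rb')); c['xyz']=c['xyz']+[0,0,0.0012]
K=px2w([[274.9,150.4]],0.176,c)[0]; print(K)
r=px2w([[210+283/6,150.4],[210+500/6,150.4]],0.176,c); print(np.linalg.norm(r[0]-r[1]))
f=px2w([[210+285/6,92+312/6],[210+508/6,92+312/6]],0.142,c); print('flange',f, f.mean(0)) 
print((w2px([K],c)-[210,92])*6, [((w2px([[K[0]-0.015,K[1],0.142]],c)-[210,92])*6)])
plan([K[0],K[1],0.20],88.2);plan([K[0],K[1],0.1445],88.2)
E
```

```text
[0.62097274 0.07812474 0.176     ]
0.024279801325794177
flange [[0.61943926 0.0641948  0.142     ]
 [0.62037664 0.09294151 0.142     ]] [0.61990795 0.07856816 0.142     ]
[[389.40000001 350.40000011]] [array([[389.39192654, 204.20563366]])]
slide [5.09, 4.07, -0.27] rot [-0.001, 0.0, 0.0] dist cm 6.5 deg 0.0
slide [10.64, 4.07, -0.27] rot [-0.001, 0.0, 0.0] dist cm 11.4 deg 0.0
```

{"fn": "jog_arm", "kwargs": {
  "motion": [
    {"delta_rot": [0,0,0],"slide": [1,2,-0.2],"hand": 55},
    {"delta_rot": [0,0,0],"slide": [3,4,-0.2],"hand": 55},
    {"delta_rot": [0,0,0],"slide": [5,4,-0.2],"hand": 55},
    {"delta_rot": [0,0,0],"slide": [5,4,-0.2],"hand": 55},
    {"delta_rot": [0,0,0],"slide": [5,4,-0.2],"hand": 55}
  ]
}}

```text
time: 26.95
tool_pos: [0.6218, 0.0773, 0.2003]
ee_rot: [[-0.001, -0.999, 0.034], [-0.001, 0.034, 0.999], [-1.0, 0.001, -0.001]]
force: [0.5, -0.1, 0.3]
gripper_width: 0.0469
```

{"fn": "jog_arm", "kwargs": {
  "motion": [
    {"delta_rot": [0,0,0],"slide": [0,0,0],"hand": 55},
    {"delta_rot": [0,0,0],"slide": [0,0,0],"hand": 55},
    {"delta_rot": [0,0,0],"slide": [0,0,0],"hand": 55},
    {"delta_rot": [0,0,0],"slide": [0,0,0],"hand": 55}
  ]
}}

```text
time: 27.28
tool_pos: [0.6229, 0.0775, 0.2016]
ee_rot: [[0.001, -0.999, 0.035], [0.0, 0.035, 0.999], [-1.0, -0.001, 0.0]]
force: [-0.7, -0.3, -0.7]
gripper_width: 0.0468
```

```bash
python3 - <<'E'
from base import *
im,d,c=wsnap('w18'); plan([0.6211,0.0782,0.1445],88.2)
E
```

```text
t 27.28 p [0.6229 0.0775 0.2016] zang 88.0 tilt [ 0.001  0.    -1.   ] F [-0.7 -0.3 -0.7] w 0.0468 q [ 0.62  0.8  -1.23  1.62  0.78  1.29  0.79]
cal drift mm [-0.13 -0.09 -0.2 ]
slide [5.69, 0.17, 0.07] rot [-0.003, 0.0, 0.001] dist cm 5.7 deg 0.2
```

View pics/w18.png

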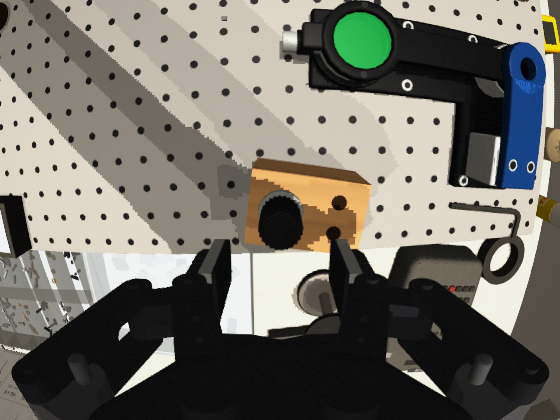

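The knob at (281,225) is centred between the fingers, so I'll descend and grip it.

{"fn": "jog_arm", "kwargs": {
  "motion": [
    {"delta_rot": [0,0,0],"slide": [1.5,0.18,0.06],"hand": 55},
    {"delta_rot": [0,0,0],"slide": [3,0.18,0.06],"hand": 55},
    {"delta_rot": [0,0,0],"slide": [4.5,0.18,0.06],"hand": 55},
    {"delta_rot": [0,0,0],"slide": [5.2,0.18,0.06],"hand": 55},
    {"delta_rot": [0,0,0],"slide": [5.2,0.18,0.06],"hand": 55}
  ]
}}

```text
time: 27.75
tool_pos: [0.6187, 0.0771, 0.1454]
ee_rot: [[-0.005, -0.999, 0.035], [-0.001, 0.035, 0.999], [-1.0, 0.005, -0.001]]
force: [0.3, -1.1, -0.3]
gripper_width: 0.0468
```

{"fn": "jog_arm", "kwargs": {
  "motion": [
    {"delta_rot": [0,0,0],"slide": [0,0,0],"hand": 55},
    {"delta_rot": [0,0,0],"slide": [0,0,0],"hand": 55},
    {"delta_rot": [0,0,0],"slide": [0,0,0],"hand": 55}
  ]
}}

```text
time: 28.0
tool_pos: [0.6209, 0.0782, 0.1494]
ee_rot: [[0.001, -0.999, 0.035], [0.0, 0.035, 0.999], [-1.0, -0.001, 0.001]]
force: [0.4, 0.3, 0.5]
gripper_width: 0.0467
```

```bash
python3 - <<'E'
from base import *
st(); plan([0.6211,0.0782,0.1455],88.2)
E
```

```text
t 28.0 p [0.6209 0.0782 0.1494] zang 88.01 tilt [ 0.001  0.    -1.   ] F [0.4 0.3 0.5] w 0.0467 q [ 0.6   0.85 -1.18  1.67  0.83  1.21  0.75]
slide [0.39, -0.02, 0.0] rot [-0.003, 0.001, 0.001] dist cm 0.4 deg 0.2
```

{"fn": "jog_arm", "kwargs": {
  "motion": [
    {"delta_rot": [0,0,0],"slide": [0.35,0,0],"hand": 50},
    {"delta_rot": [0,0,0],"slide": [0.35,0,0],"hand": 50},
    {"delta_rot": [0,0,0],"slide": [0.35,0,0],"hand": 0},
    {"delta_rot": [0,0,0],"slide": [0.35,0,0],"hand": 0},
    {"delta_rot": [0,0,0],"slide": [0.35,0,0],"hand": 0}
  ]
}}

```text
time: 28.42
tool_pos: [0.6206, 0.078, 0.1455]
ee_rot: [[0.001, -0.999, 0.035], [0.0, 0.035, 0.999], [-1.0, -0.001, 0.0]]
force: [-0.1, 0.3, 1.5]
gripper_width: 0.0225
```

{"fn": "jog_arm", "kwargs": {
  "motion": [
    {"delta_rot": [0,0,0],"slide": [0,0,0],"hand": 0},
    {"delta_rot": [0,0,0],"slide": [0,0,0],"hand": 0},
    {"delta_rot": [0,0,0],"slide": [0,0,0],"hand": 0}
  ]
}}

```text
time: 28.67
tool_pos: [0.6206, 0.078, 0.1455]
ee_rot: [[0.001, -0.999, 0.035], [0.0, 0.035, 0.999], [-1.0, -0.001, 0.0]]
force: [-0.4, -0.6, 3.5]
gripper_width: 0.0225
```

{"fn": "jog_arm", "kwargs": {
  "motion": [
    {"delta_rot": [0,0,0],"slide": [-1,0,0],"hand": 0},
    {"delta_rot": [0,0,0],"slide": [-2.5,0,0],"hand": 0},
    {"delta_rot": [0,0,0],"slide": [-4.5,0,0],"hand": 0},
    {"delta_rot": [0,0,0],"slide": [-7,0,0],"hand": 0},
    {"delta_rot": [0,0,0],"slide": [-9,0,0],"hand": 0}
  ]
}}

```text
time: 29.08
tool_pos: [0.6205, 0.0783, 0.2379]
ee_rot: [[0.001, -0.999, 0.034], [0.001, 0.034, 0.999], [-1.0, -0.001, 0.001]]
force: [0.2, 0.0, -1.2]
gripper_width: 0.0226
```

```bash
python3 - <<'E'
from base import *
st(); plan([0.5174,0.2651,0.235],88)
E
```

```text
t 29.08 p [0.6205 0.0783 0.2379] zang 88.04 tilt [ 0.001  0.001 -1.   ] F [ 0.2  0.  -1.2] w 0.0226 q [ 0.63  0.76 -1.26  1.59  0.74  1.34  0.81]
slide [0.29, 10.94, 18.32] rot [0.001, 0.001, 0.001] dist cm 21.3 deg 0.1
```

{"fn": "jog_arm", "kwargs": {
  "motion": [
    {"delta_rot": [0,0,0],"slide": [0,1.5,2.5],"hand": 0},
    {"delta_rot": [0,0,0],"slide": [0,3.5,6],"hand": 0},
    {"delta_rot": [0,0,0],"slide": [0,5.5,9.5],"hand": 0},
    {"delta_rot": [0,0,0],"slide": [0,7.5,13],"hand": 0},
    {"delta_rot": [0,0,0],"slide": [0,9.5,16],"hand": 0}
  ]
}}

```text
time: 29.5
tool_pos: [0.5297, 0.2434, 0.2367]
ee_rot: [[0.001, -0.999, 0.034], [0.001, 0.034, 0.999], [-1.0, -0.001, 0.001]]
force: [0.2, 0.6, -1.7]
gripper_width: 0.0224
```

{"fn": "jog_arm", "kwargs": {
  "motion": [
    {"delta_rot": [0,0,0],"slide": [0,1,1.5],"hand": 0},
    {"delta_rot": [0,0,0],"slide": [0,1.5,2.3],"hand": 0},
    {"delta_rot": [0,0,0],"slide": [0,1.5,2.3],"hand": 0},
    {"delta_rot": [0,0,0],"slide": [0,1.5,2.3],"hand": 0},
    {"delta_rot": [0,0,0],"slide": [0,1.5,2.3],"hand": 0}
  ]
}}

```text
time: 29.92
tool_pos: [0.5184, 0.2625, 0.2351]
ee_rot: [[0.0, -0.999, 0.038], [-0.001, 0.038, 0.999], [-1.0, -0.0, -0.001]]
force: [1.1, -0.2, -1.2]
gripper_width: 0.0223
```

{"fn": "jog_arm", "kwargs": {
  "motion": [
    {"delta_rot": [0,0,0],"slide": [0,0,0],"hand": 0},
    {"delta_rot": [0,0,0],"slide": [0,0,0],"hand": 0},
    {"delta_rot": [0,0,0],"slide": [0,0,0],"hand": 0},
    {"delta_rot": [0,0,0],"slide": [0,0,0],"hand": 0}
  ]
}}

```text
time: 30.25
tool_pos: [0.5173, 0.2638, 0.235]
ee_rot: [[-0.0, -0.999, 0.036], [0.0, 0.036, 0.999], [-1.0, 0.0, 0.0]]
force: [0.1, 0.3, -1.6]
gripper_width: 0.0225
```

```bash
python3 - <<'E'
from base import *
im,d,c=wsnap('w19'); snap('side','side19'); snap('scene','scene19'); plan([0.5174,0.2651,0.215],88)
E
```

```text
t 30.25 p [0.5173 0.2638 0.235 ] zang 87.93 tilt [-0.  0. -1.] F [ 0.1  0.3 -1.6] w 0.0225 q [ 0.36  0.69 -1.28  1.71  0.69  1.28  0.46]
cal drift mm [-0.15  0.19  0.04]
slide [2.01, -0.04, 0.07] rot [-0.0, 0.0, -0.0] dist cm 2.0 deg 0.0
```

View pics/w19.png

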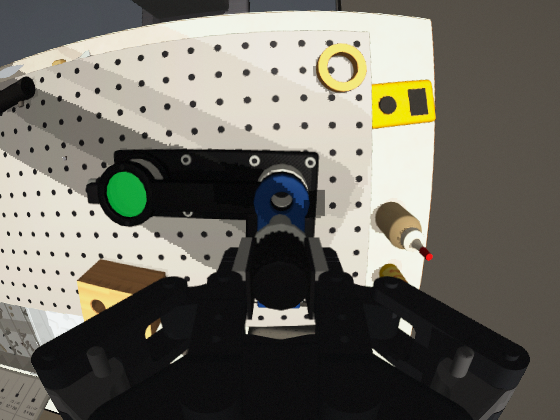

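View pics/scene19.png

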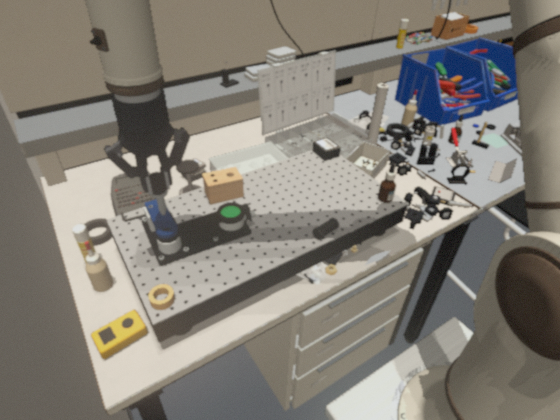

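The pin is held above the bridge eye, with the knob at (280,272) and the bridge hole at (283,198).

```bash
python3 - <<'E'
from base import *
im=cv2.imread('pics/w19.png'); x0,y0=220,170
cv2.imwrite('pics/w19z.png',cv2.convertScaleAbs(cv2.resize(im[y0:y0+145,x0:x0+125],None,fx=4,fy=4,interpolation=cv2.INTER_CUBIC),alpha=1.6,beta=20))
c=pickle.load(open('pics/w19.pkl','rb')); c['xyz']=c['xyz']+[0,0,0.0012]
T=np.array([0.5173,0.2638,0.235]); f=lambda P:np.round((w2px(P,c)-[x0,y0])*4,0)
th=np.radians(np.arange(0,360,45)); ring=lambda r,z:f(np.stack([T[0]+r*np.cos(th),T[1]+r*np.sin(th),0*th+z],1)).tolist()
print('knobtop',f([T+[0,0,.0305]]),ring(0.012,.2655)); print('flange top',f([T+[0,0,-.0035]]),ring(0.015,.2315)); print('H',f([[0.5174,0.2651,0.148]]))
E
```

```text
knobtop [[237. 462.]] [[241.0, 560.0], [323.0, 529.0], [358.0, 457.0], [322.0, 383.0], [232.0, 353.0], [146.0, 388.0], [116.0, 464.0], [157.0, 534.0]]
flange top [[237. 322.]] [[242.0, 428.0], [325.0, 395.0], [359.0, 317.0], [323.0, 238.0], [233.0, 206.0], [146.0, 244.0], [116.0, 325.0], [156.0, 400.0]]
H [[245. 134.]]
```

View pics/w19z.png

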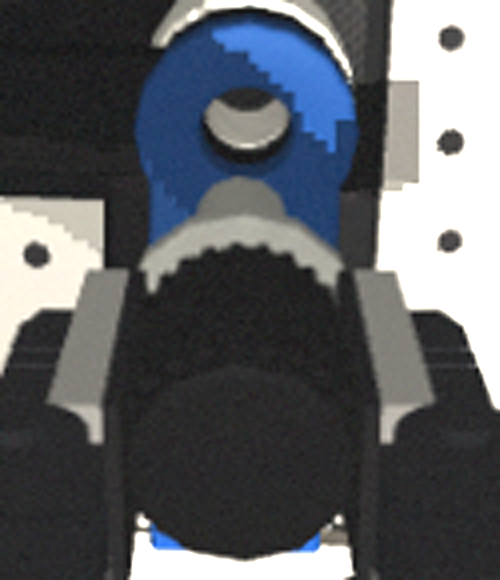

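{"fn": "jog_arm", "kwargs": {
  "motion": [
    {"delta_rot": [0,0,0],"slide": [0.6,0.05,0.08],"hand": 0},
    {"delta_rot": [0,0,0],"slide": [1.4,0.05,0.08],"hand": 0},
    {"delta_rot": [0,0,0],"slide": [2.2,0.05,0.08],"hand": 0},
    {"delta_rot": [0,0,0],"slide": [2.4,0.05,0.08],"hand": 0},
    {"delta_rot": [0,0,0],"slide": [2.4,0.05,0.08],"hand": 0}
  ]
}}

```text
time: 30.82
tool_pos: [0.5157, 0.2649, 0.2098]
ee_rot: [[-0.002, -0.999, 0.034], [-0.001, 0.034, 0.999], [-1.0, 0.002, -0.001]]
force: [-0.1, 0.1, -0.7]
gripper_width: 0.0229
```

{"fn": "jog_arm", "kwargs": {
  "motion": [
    {"delta_rot": [0,0,0],"slide": [0,0,0],"hand": 0},
    {"delta_rot": [0,0,0],"slide": [0,0,0],"hand": 0},
    {"delta_rot": [0,0,0],"slide": [0,0,0],"hand": 0},
    {"delta_rot": [0,0,0],"slide": [0,0,0],"hand": 0}
  ]
}}

```text
time: 31.15
tool_pos: [0.5165, 0.2655, 0.2115]
ee_rot: [[0.001, -0.999, 0.035], [0.0, 0.035, 0.999], [-1.0, -0.001, 0.0]]
force: [-0.7, 0.4, -1.4]
gripper_width: 0.0222
```

```bash
python3 - <<'E'
from base import *
im,d,c=wsnap('w20'); x0,y0=220,150
cv2.imwrite('pics/w20z.png',cv2.convertScaleAbs(cv2.resize(im[y0:y0+145,x0:x0+125],None,fx=4,fy=4,interpolation=cv2.INTER_CUBIC),alpha=1.6,beta=20))
c['xyz']=c['xyz']+[0,0,0.0012]
f=lambda P:np.round((w2px(P,c)-[x0,y0])*4,0); print(f([[0.5174,0.2651,0.148]]))
E
```

```text
t 31.15 p [0.5165 0.2655 0.2115] zang 88.0 tilt [ 0.001  0.    -1.   ] F [-0.7  0.4 -1.4] w 0.0222 q [ 0.34  0.71 -1.25  1.73  0.71  1.24  0.44]
cal drift mm [-0.01 -0.04 -0.04]
[[236. 257.]]
```

View pics/w20z.png

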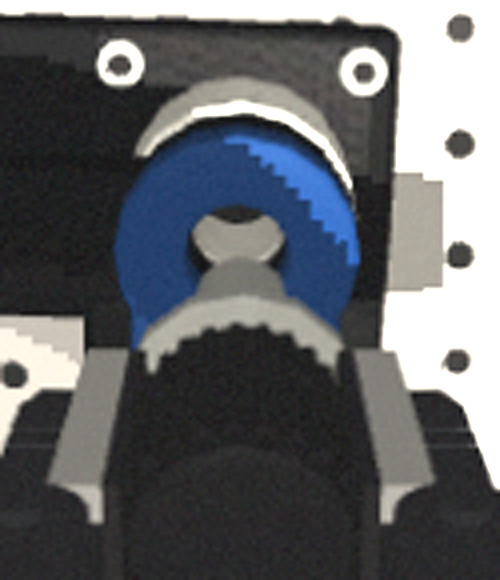

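{"fn": "jog_arm", "kwargs": {
  "motion": [
    {"delta_rot": [0,0,0],"slide": [0.4,0,-0.04],"hand": 0},
    {"delta_rot": [0,0,0],"slide": [0.8,0,-0.04],"hand": 0},
    {"delta_rot": [0,0,0],"slide": [1.2,0,-0.04],"hand": 0},
    {"delta_rot": [0,0,0],"slide": [1.6,0,-0.04],"hand": 0},
    {"delta_rot": [0,0,0],"slide": [2,0,-0.04],"hand": 0}
  ]
}}

```text
time: 31.62
tool_pos: [0.5163, 0.2648, 0.1905]
ee_rot: [[-0.0, -0.999, 0.035], [-0.0, 0.035, 0.999], [-1.0, 0.0, -0.0]]
force: [0.1, -0.1, -1.8]
gripper_width: 0.0226
```

{"fn": "jog_arm", "kwargs": {
  "motion": [
    {"delta_rot": [0,0,0],"slide": [0,0,0],"hand": 0},
    {"delta_rot": [0,0,0],"slide": [0,0,0],"hand": 0}
  ]
}}

```text
time: 31.78
tool_pos: [0.5161, 0.2649, 0.1908]
ee_rot: [[-0.001, -0.999, 0.035], [-0.0, 0.035, 0.999], [-1.0, 0.001, -0.0]]
force: [-0.1, 1.2, -1.0]
gripper_width: 0.0225
```

```bash
python3 - <<'E'
from base import *
im,d,c=wsnap('w21'); x0,y0=220,150
cv2.imwrite('pics/w21z.png',cv2.convertScaleAbs(cv2.resize(im[y0:y0+145,x0:x0+125],None,fx=4,fy=4,interpolation=cv2.INTER_CUBIC),alpha=1.6,beta=20))
E
```

```text
t 31.78 p [0.5161 0.2649 0.1908] zang 88.02 tilt [-0.001 -0.    -1.   ] F [-0.1  1.2 -1. ] w 0.0225 q [ 0.33  0.73 -1.23  1.75  0.74  1.21  0.43]
cal drift mm [0.08 0.12 0.28]
```

View pics/w21z.png

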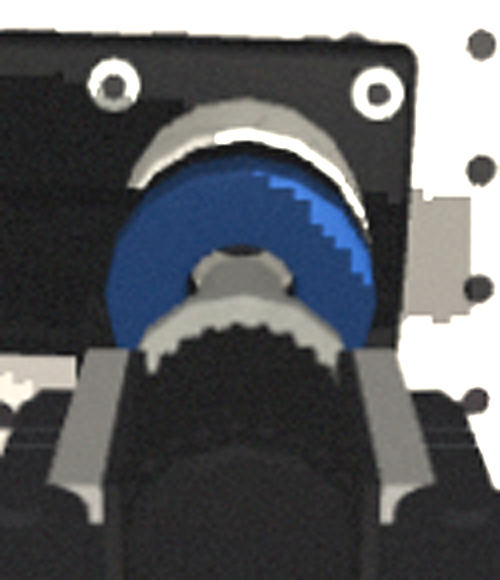

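{"fn": "jog_arm", "kwargs": {
  "motion": [
    {"delta_rot": [0,0,0],"slide": [0.4,-0.02,0.0],"hand": 0},
    {"delta_rot": [0,0,0],"slide": [0.8,-0.02,0.0],"hand": 0},
    {"delta_rot": [0,0,0],"slide": [1.2,-0.02,0.0],"hand": 0},
    {"delta_rot": [0,0,0],"slide": [1.6,-0.02,0.0],"hand": 0}
  ]
}}

```text
time: 32.17
tool_pos: [0.5165, 0.2649, 0.1747]
ee_rot: [[-0.0, -0.999, 0.035], [-0.0, 0.035, 0.999], [-1.0, 0.0, -0.0]]
force: [-0.8, 0.3, -1.5]
gripper_width: 0.0225
```

No lateral force so far, so I'll continue.

{"fn": "jog_arm", "kwargs": {
  "motion": [
    {"delta_rot": [0,0,0],"slide": [0.4,0,0.0],"hand": 0},
    {"delta_rot": [0,0,0],"slide": [0.8,0,0.0],"hand": 0},
    {"delta_rot": [0,0,0],"slide": [1.2,0,0.0],"hand": 0},
    {"delta_rot": [0,0,0],"slide": [1.5,0,0.0],"hand": 0}
  ]
}}

```text
time: 32.5
tool_pos: [0.5164, 0.2648, 0.1595]
ee_rot: [[-0.0, -0.999, 0.035], [-0.0, 0.035, 0.999], [-1.0, 0.0, -0.0]]
force: [-0.9, -0.4, -1.1]
gripper_width: 0.0223
```

{"fn": "jog_arm", "kwargs": {
  "motion": [
    {"delta_rot": [0,0,0],"slide": [0.1,0,0.0],"hand": 0},
    {"delta_rot": [0,0,0],"slide": [0.2,0,0.0],"hand": 0},
    {"delta_rot": [0,0,0],"slide": [0.3,0,0.0],"hand": 0},
    {"delta_rot": [0,0,0],"slide": [0.35,0,0.0],"hand": 0}
  ]
}}

```text
time: 32.83
tool_pos: [0.5166, 0.265, 0.1567]
ee_rot: [[0.0, -0.999, 0.035], [0.0, 0.035, 0.999], [-1.0, -0.0, 0.0]]
force: [-0.3, 0.6, -1.1]
gripper_width: 0.0226
```

```bash
python3 - <<'E'
from base import *
im,d,c=wsnap('w22'); x0,y0=220,150
cv2.imwrite('pics/w22z.png',cv2.convertScaleAbs(cv2.resize(im[y0:y0+145,x0:x0+125],None,fx=4,fy=4,interpolation=cv2.INTER_CUBIC),alpha=1.6,beta=20))
E
```

```text
t 32.83 p [0.5166 0.265  0.1567] zang 88.01 tilt [ 0.  0. -1.] F [-0.3  0.6 -1.1] w 0.0226 q [ 0.31  0.76 -1.19  1.78  0.78  1.16  0.4 ]
cal drift mm [-0.02 -0.03 -0.04]
```

View pics/w22z.png

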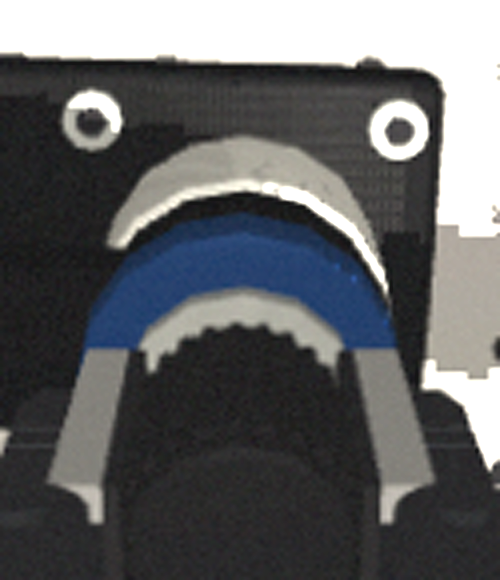

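Almost home, so I'll press the last millimetre gently and then release.

{"fn": "jog_arm", "kwargs": {
  "motion": [
    {"delta_rot": [0,0,0],"slide": [0.08,0,0.0],"hand": 0},
    {"delta_rot": [0,0,0],"slide": [0.15,0,0.0],"hand": 0},
    {"delta_rot": [0,0,0],"slide": [0.15,0,0.0],"hand": 0},
    {"delta_rot": [0,0,0],"slide": [0.15,0,0.0],"hand": 0}
  ]
}}

```text
time: 33.22
tool_pos: [0.5167, 0.2651, 0.1555]
ee_rot: [[0.0, -0.999, 0.035], [0.0, 0.035, 0.999], [-1.0, -0.0, 0.0]]
force: [-1.2, -0.7, 2.4]
gripper_width: 0.0223
```

{"fn": "jog_arm", "kwargs": {
  "motion": [
    {"delta_rot": [0,0,0],"slide": [0,0,0],"hand": 55},
    {"delta_rot": [0,0,0],"slide": [0,0,0],"hand": 55},
    {"delta_rot": [0,0,0],"slide": [0,0,0],"hand": 55},
    {"delta_rot": [0,0,0],"slide": [0,0,0],"hand": 55},
    {"delta_rot": [0,0,0],"slide": [-1.5,0,0],"hand": 55}
  ]
}}

```text
time: 33.63
tool_pos: [0.5152, 0.2636, 0.1681]
ee_rot: [[-0.004, -0.999, 0.035], [-0.002, 0.035, 0.999], [-1.0, 0.004, -0.002]]
force: [0.4, -0.2, -1.1]
gripper_width: 0.0471
```

{"fn": "jog_arm", "kwargs": {
  "motion": [
    {"delta_rot": [0,0,0],"slide": [-3,0,0],"hand": 55},
    {"delta_rot": [0,0,0],"slide": [-6,-1,0],"hand": 55},
    {"delta_rot": [0,0,0],"slide": [-8,-4,0],"hand": 55},
    {"delta_rot": [0,0,0],"slide": [-8,-6.5,0],"hand": 55},
    {"delta_rot": [0,0,0],"slide": [-8,-6.5,0],"hand": 55}
  ]
}}

```text
time: 34.05
tool_pos: [0.5872, 0.2614, 0.2528]
ee_rot: [[0.005, -0.999, 0.041], [0.002, 0.041, 0.999], [-1.0, -0.005, 0.002]]
force: [0.3, -0.9, -0.5]
gripper_width: 0.0469
```

{"fn": "jog_arm", "kwargs": {
  "motion": [
    {"delta_rot": [0,0,0],"slide": [0,0,0],"hand": 55},
    {"delta_rot": [0,0,0],"slide": [0,0,0],"hand": 55},
    {"delta_rot": [0,0,0],"slide": [0,0,0],"hand": 55},
    {"delta_rot": [0,0,0],"slide": [0,0,0],"hand": 55}
  ]
}}

```text
time: 34.38
tool_pos: [0.5804, 0.263, 0.2502]
ee_rot: [[-0.001, -0.999, 0.033], [-0.0, 0.033, 0.999], [-1.0, 0.0, -0.0]]
force: [0.0, -0.2, 1.1]
gripper_width: 0.0472
```

```bash
python3 - <<'E'
from base import *
im,d,c=wsnap('w23'); p,ds=snap('side','side23'); p,d2=snap('scene','scene23')
P=cloud('side',ds)
a=cv2.imread('pics/side23.png')[160:310,170:380]; cv2.imwrite('pics/si23z.png',cv2.resize(a,None,fx=3.8,fy=3.8,interpolation=cv2.INTER_CUBIC))
c['xyz']=c['xyz']+[0,0,0.0012]
R=np.array(c['orientation']);
u0=w2px([[0.5174,0.2651,0.186]],c)[0]; print('knob top px if home',u0, 'depth', d[int(u0[1]),int(u0[0])], 'expected',((np.array([0.5174,0.2651,0.186])-c['xyz'])@R)[2])
for q in ([0.5174-0.018,0.2651,0.148],[0.585,0.2605,0.148],[0.51,0.2,0.138],[0.4,0.3,0.086]):
    u=w2px([q],c)[0]; print(q,u.round(),'depth', d[int(u[1]),int(u[0])],((np.array(q)-c['xyz'])@R)[2])
E
```

```text
t 34.38 p [0.5804 0.263  0.2502] zang 88.1 tilt [-0.001 -0.    -1.   ] F [ 0.  -0.2  1.1] w 0.0472 q [ 0.3   0.75 -1.23  1.55  0.72  1.36  0.54]
cal drift mm [ 0.18 -0.07 -0.02]
knob top px if home [279.53905093 117.05516563] depth 0.20051977 expected 0.20008747969864987
[0.49939999999999996, 0.2651, 0.148] [279.  93.] depth 0.23165514 0.23200544484847
[0.585, 0.2605, 0.148] [277. 204.] depth 0.25446847 0.2545860513773863
[0.51, 0.2, 0.138] [197. 111.] depth 0.24502644 0.24503293066640502
[0.4, 0.3, 0.086] [312.  -4.] depth 0.053328525 0.2653262746031482
```

View pics/w23.png

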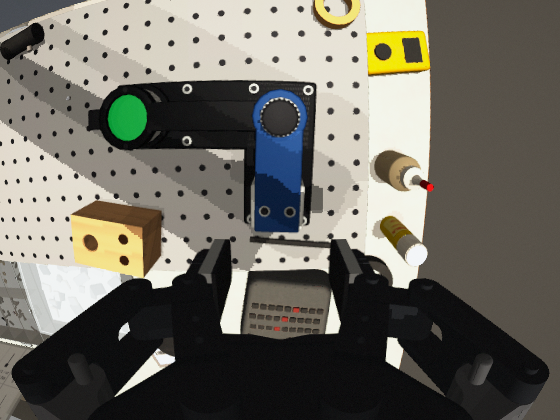

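View pics/si23z.png

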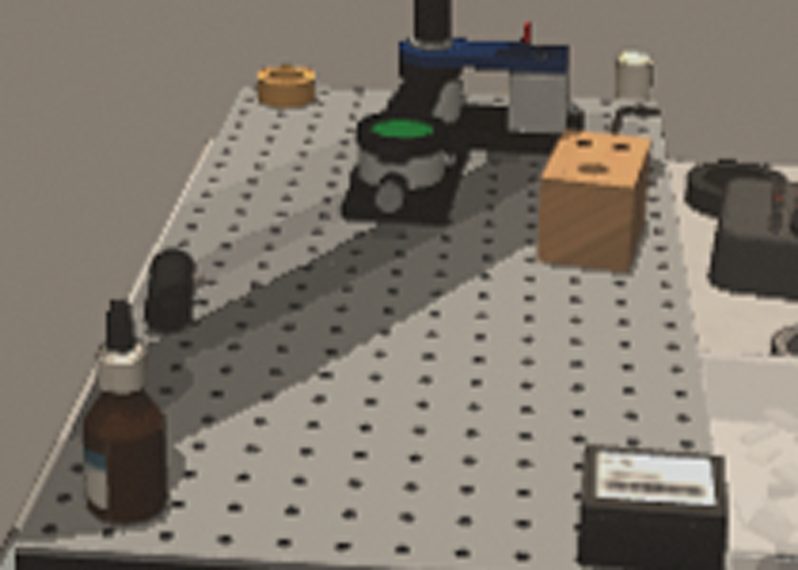

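Every depth matches the fully-home heights within 0.5 mm. The gripper is clear, the bottle hasn't moved, and the filter sits over the port. I'll hand the job in.

```bash
python3 -c "
from h import *
print(ticket.hand_in()); st()"
```

```text
the job is handed in; nothing more can be done
None
the job is handed in; nothing more can be done
```

The filter arm, bridge plate and pivot pin are fitted in the order asked, and the job was handed in at about 34.5 s of the 70 s allowed. I picked the arm up once and put it back before the real placing. The first grasp could not be turned far enough for joint 7, so I regripped it with the hand turned half round.

**Last checks**
- **Pin:** contact came at the expected height, with 2.4 N on the wrist. After release the knob top's depth was within 0.5 mm of the fully-home value.
- **Bridge and arm:** the bridge's eye, its screw end on the pillar and the arm's bar all read within 0.4 mm of their seated heights. The three holes looked concentric in the wrist view before the pin went in, and the pin met no side force.
- **Filter:** its centre measured about 1.4 mm from the estimated port centre. Measurements of the glass had come out about 1 mm short along the arm before, so much of that may be measurement error.
- **Clear of the work:** the gripper was clear of everything and the side view showed the bottle unmoved.

**Disagreements:** camera and kinematic positions for the held parts differed by up to about 1.5 mm. I corrected those by looking at the holes directly. One early measurement used a camera pose that did not match its picture, so I redid it before acting on it.

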